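Warm a covered mug: match the inner knob to the outer ring

TASK

Get the mug warming: stand it upright in the middle of the two-zone warming plate, let go, and put the china lid squarely on it. Then turn only the small inner knob until its line points the same way as the line on the outer ring, leaving the ring where it is set, and last flick the toggle switch up the slope to on. Do not knock the two spice jars.

Things in the scene. Friction and masses are not known exactly. Their poses are not given: they have to be found in the camera images.
- warmer: White warming plate, fixed to the worktop, 262 x 230 mm (x, y), origin under it on the worktop. Its x points from the front (robot side) to the back; front edge at x=-135, back at +127 mm. Flat deck 74 mm high behind; the front is a panel that slopes 30 degrees down to the robot, from 74 mm high at x=-28 to 12 mm high at x=-135 mm.
- plate_centre (a point): Centre of the top of the round black hot plate (126 mm across with two thin steel circles, top 81 mm above the worktop), where the middle of the mug's foot goes.
- panel: Sloped control panel, 112 x 218 mm. Origin at its centre, on its surface; x points up the slope (back), y to the left, z straight out of the panel (tilted 30 degrees from vertical towards the robot). Dial axis at x=0, y=+42 mm, toggle pivot at x=0, y=-68, z=7 mm.
- ring (a joint): Outer ring of the dial, grey, knurled, 80 mm across, its top 13 mm out of the panel. Turns very easily (0.02 N m), stays where it is left, -1.75 to 1.75 rad; 0 = its line points straight up the slope; grows clockwise as seen facing the panel. Must stay as set at the start.
- ring_mark (a point): Outer end of the white line on the ring's top, 36 mm from the dial axis. Site axes turn with the ring: x outward along the line, z out of the panel.
- knob (a joint): Inner knob, black, 37 mm across at its foot and 35 at its top, standing from 13.5 to 42.5 mm out of the panel on the ring's axis. -1.75 to 1.75 rad; 0 = its line points straight up the slope; grows clockwise as seen facing the panel. At the start its line is 0.45 to 1.6 rad anticlockwise of the ring's. Friction 0.04 N m, stays where it is left. Aligned when it reads the same as joint ring.
- knob_mark (a point): Outer end of the white line on the knob's top, 16 mm from the axis. Site axes turn with the knob: x outward along the line, z out of the panel.
- knob_top (a point): Centre of the knob's top face, on the dial axis, 42.5 mm out of the panel. The ring's top lies 29.5 mm below it along the axis: fingertips must stay above that.
- switch (a joint): Toggle switch, steel bat with a 12 mm ball, right of the dial. 0 = off, leaning 0.45 rad down the slope (to the robot); 0.9 = on, leaning 0.45 rad up the slope. Push it from its lower side; about 1.5 N at the ball; it stays where it is left.
- switch_tip (a point): Centre of the toggle's ball, 28 mm from its pivot; off: 32 mm out of the panel and 12 mm down the slope from the pivot; on: 12 mm up the slope.
- mug: Plain white china mug, 95 mm high, about 0.3 kg, hollow. Origin on its underside, 19 mm off the mug's round axis towards the handle. The handle points to the body's -y and reaches 82 mm from the round axis; z up.
- mug_mouth (a point): Centre of the mug's mouth, on its round axis, at rim height, 95 mm above its underside (axes as mug). Rim 88 mm outer diameter, wall about 4 mm thick, tapering to 65 mm at the foot. The rim across from the handle (+y side) is good to pinch from above.
- lid: Round white china lid with small painted flowers, 93 mm across, 49 mm high, about 0.1 kg, lying right way up, origin at the centre of its underside. A collar about 70 mm wide and 6 mm deep below goes inside the mug's mouth (80 mm) and the brim rests on the mug's rim, so seated its origin is 6 mm below the rim.
- lid_knob (a point): Middle of the round knob on top of the lid, 20 mm across, from about 35 to 48 mm above the lid's underside; this point is at 41 mm; the brim's dome below it is up to 29 mm high. Grip it from above.
- jar_tall: Bystander: round spice jar, 41 x 41 x 105 mm, on the worktop, origin under it. Leave alone.
- jar_square: Bystander: squarish spice jar, 42 x 42 x 96 mm, on the worktop, origin under it. Leave alone.
Mind the look-alikes: they are no part of the job. What is shaped like the lid but brown is not meant.

How it is judged (in metres and radians):
On the way, in this order (a step that is already met when the one before it is completed fails the run):
1. the mug stands upright in the middle of the hot plate, let go (horizontal distance between mug_mouth and plate_centre below 0.02 m and height (world z) of mug between 0.076 and 0.086 m and angle between mug's own z axis and vertical below 0.08 rad and contact force between the fingers and mug below 0.3 N), for 0.2 s.
2. the lid sits squarely on the mug, let go (horizontal distance between mug_mouth and plate_centre below 0.02 m and height (world z) of mug between 0.076 and 0.086 m and angle between mug's own z axis and vertical below 0.08 rad and horizontal distance between lid and mug_mouth below 0.01 m and z of lid in the frame of mug_mouth between -0.011 and -0.001 m and angle between lid's own z axis and vertical below 0.12 rad and contact force between the fingers and lid below 0.3 N), for 0.2 s.
3. the inner knob's line points the same way as the ring's line (within 7 degrees), let go (y of ring_mark in the frame of knob_mark between -0.0045 and 0.0045 m and x of ring_mark in the frame of knob_mark above 0 m and contact force between the fingers and knob below 0.3 N), for 0.2 s.
4. the toggle switch is on (value of joint switch above 0.75 rad), for 0.2 s.
At the end, for the whole second after the job is handed in: The mug stands upright and still within 20 mm of the middle of the hot plate, the lid sits level on its rim within 10 mm of centre, the knob's line points along the ring's line within 7 degrees, and the toggle is fully up (over 0.75 rad) (horizontal distance between mug_mouth and plate_centre below 0.02 m and height (world z) of mug between 0.076 and 0.086 m and angle between mug's own z axis and vertical below 0.08 rad and horizontal distance between lid and mug_mouth below 0.01 m and z of lid in the frame of mug_mouth between -0.011 and -0.001 m and angle between lid's own z axis and vertical below 0.12 rad and y of ring_mark in the frame of knob_mark between -0.0045 and 0.0045 m and x of ring_mark in the frame of knob_mark above 0 m and value of joint switch above 0.75 rad and linear speed of each of mug, lid below 0.02 m/s); the robot touches nothing.
It fails at once if the outer ring is turned (its mark moves more than 5 mm, 8 degrees) (distance of ring_mark from where it was at the start of the episode above 0.005 m).
It fails at once if the mug is tipped over (angle between mug's own z axis and vertical above 0.5 rad).
It fails at once if a spice jar is knocked over or pushed more than 30 mm (distance of any of jar_tall, jar_square from where it was at the start of the episode above 0.03 m or angle between any of jar_tall, jar_square's own z axis and vertical above 0.4 rad).
It also fails if it takes over 67 s, if anything falls off the work surface, if the arm or the gripper's body presses on something with over 40 N, if the wrist force passes 120 N, or if a joint passes its speed limit or range.

ROBOT

A 6-joint arm with a two-finger parallel gripper is mounted at the origin on a cart in front of the work surface, level with it; the furniture and walls round the work are solid. World frame = base frame: x ahead of the robot, y to its left, z up, the work surface at z = 0. Lengths are in mm, angles in rad, forces in N, time in s.
With the tool pointing down it reaches from about 400 to 925 mm from the base axis. Payload 12.5 kg.
Tool frame: the origin (TCP) lies between the finger pads; the fingertips stand 19 mm ahead of it and the grasp point (between the pads) is the TCP (env.nose_length is the distance from the TCP to the fingertips, in mm); z points along the fingers, y is the line along which they close (so a half turn about z gives the same grasp; the last joint's range is limited). The gripper opens to 95 mm and grips with 3 to 60 N. Pads are 20 mm wide; open, the fingers measure 119 mm over their backs; the gripper's body (75 mm by 180 mm) begins 59 mm behind the grasp point.
Start: joints at [1.195, 0.491, 1.559, -0, 1.092, -0.106], TCP at [166.569, 602.414, 208.461] pointing down, gripper open.
Joint ranges: [-3.1, 3.1], [-0.84, 2.19], [0.05, 2.79], [-1.13, 4.28], [0.06, 2.93], [-2.69, 2.69]. Speed limits (rad/s): [2.22, 2.22, 2.79, 3.14, 3.14, 3.14].

INTERFACE

Orientations are given as [roll, pitch, yaw] about the fixed x, y, z axes, in that order (R = Rz(yaw) Ry(pitch) Rx(roll)).
In Python, from cell import env gives the robot as it stands. The module is installed in compiled form; this text tells all that it offers.
- The arm moves only by the tool drive_tool, never from a script. Its argument "rows" is a list that holds one entry, the list of rows, each a list of 7 numbers: the shift along the tool's x, y, z scaled (see below), then the turn, a rotation vector about the tool's x, y, z scaled (see below), then the opening, from 0 (shut) to 1 (fully open). In form: [[[tx, ty, tz, ax, ay, az, jaw], ...]]. A call has 1 to 5 rows; each row shifts and turns the commanded pose from where the row before left it, along the tool's axes as they then stand; what a row does not reach is not made up. The controller multiplies each number of a shift by 250 mm and each number of a turn by 180 degrees. A row lasts 1/8 s, in which the tool goes at most 62.5 mm and 10.7 degrees, less where a joint would pass 70% of its speed; a pose out of reach is approached as far as the arm can. A call with a number of a shift or a turn outside -1 to 1 is refused whole. A call with a gripper value outside its range is refused whole. The fingers move at their own pace and stop on an object; the grip force is fixed at half the most. Time passes only in rows, so rows that do not move let the fingers close. It gives the time, the measured TCP pose, the force, the opening and the grip force at its end, in the units of the state.
- env.state(): the state, without advancing time (a new reading comes with each control period).
- env.read_camera(name): name is "scene" or "side" or "wrist"; returns a dict with "color" (384x512x3 uint8, blue, green, red), "camera_matrix" (3x3 intrinsics, pixels), "pose" (4x4, takes a point from camera to world coordinates). Camera axes: x right, y up, looking along -z (the intrinsics and any distortion apply to the point x, -y, -z); pixel columns grow to the right and rows downward; lengths in mm; the calibration is good to about 2 mm. A picture is of the moment at which its call begins. There is no depth.
- env.job_done(): hands the job in; it is judged then, once.
Trained networks look in a picture, given as the dict that the camera call returned (one of the last four; its "shot" number tells which), for a name from the list of things; names that differ only in an ending like _2 or _b are one class to them, and where a whole thing is asked for, a point or a joint stands for the part that bears it (a point fixed in the world has none). Each returns a list of dicts, best first, with "score" (0 to 1); they miss things now and then, are a little off and sometimes report something else, mostly with a low value. They report only what shows in the picture. A call takes as long as a camera call. They do not tell look-alikes from the thing itself.
- env.search_frame(name, picture): "at" ([x, y, z] in mm, in the coordinates of the camera as it stood for that picture, good to about 4 mm: the middle of the surface that is visible of it).
- env.place_of(name, picture): "at" ([x, y, z] in mm, in the coordinates of the camera as it stood for that picture, good to about 4 mm: a listed point, or the origin of a listed thing).
The state is a dict: "t": time; "joints": joint angles; "qvel": joint speeds; "tau": joint torques, N m; "eef_pos": TCP position; "tcp_rot": TCP orientation; "ft_force": force on the tool from outside, world axes, zero at the start; "moment": the same for the moment, N m; "opening": opening from 0.0 (shut) to 1.0 (fully open); "grip_force": force on a finger pad.
Only numpy, scipy, OpenCV 4.12 (cv2) and the standard library are available. Lean on these libraries where they do the work, as an engineer would, in place of code of your own. Each camera call takes 0.05 s, during which the arm holds its last target. There are 200 camera calls.

## Working session

There is one attempt and no reset: what is moved stays moved. The work goes in short steps, Python scripts to look and compute and a tool call to move; the robot and the scene stay as the last step left them, time stands still between calls to the robot, and variables do not carry over. Pictures are saved under pics/ and viewed, at most 10 in all, crops included, and the job is handed in when it is done.

Besides the shell and the picture viewer there is one more tool, called after "Emit:" as name(argument=value, ...) on one line, values as JSON. drive_tool: Moves the arm, as the interface text tells. Its arguments: {"type":"object","properties":{"rows":{"type":"array","items":{"type":"array","items":{"type":"array","items":{"type":"number","minimum":-1,"maximum":1}}}}},"required":["rows"]}

```bash
mkdir -p pics; cat > h.py <<'E'
import numpy as np, cv2, json
from scipy.spatial.transform import Rotation as R
from cell import env
def w(pic,at): return (np.array(pic["pose"])@np.r_[at,1])[:3]
def px(pic,P):
    p=np.linalg.inv(pic["pose"])@np.r_[P,1]; q=pic["camera_matrix"]@np.array([p[0],-p[1],-p[2]]); return q[:2]/q[2]
def rot(s=None):
    s=s or env.state(); return R.from_euler('xyz',s["tcp_rot"])
E
python3 - <<'E'
from h import *
s=env.state(); print(s); print(env.nose_length)
ims=[]
for c in("scene","side","wrist"):
    p=env.read_camera(c); ims.append(p["color"]); print(c,np.round(p["pose"],2).tolist(),np.round(p["camera_matrix"],1).tolist())
    for n in("plate_centre","panel","ring_mark","knob_mark","knob_top","switch_tip","mug","mug_mouth","lid","lid_knob","jar_tall","jar_square","warmer"):
        r=env.place_of(n,p)
        for d in r[:3]:
            P=w(p,d["at"]); print(c,n,round(d["score"],2),P.round(0),px(p,P).round(0))
cv2.imwrite("pics/scene.png",cv2.resize(ims[0],(800,600))); cv2.imwrite("pics/side.png",ims[1]); cv2.imwrite("pics/wrist.png",ims[2])
E
```

```text
{'t': 0.0, 'joints': array([ 1.19540767e+00,  4.91545722e-01,  1.55945413e+00, -1.82390628e-05,
        1.09170409e+00, -1.05580474e-01]), 'qvel': array([ 0.00162731,  0.00105018, -0.00172105,  0.00091338, -0.00011866,
       -0.00072249]), 'tau': array([-3.22942287e-04, -6.12634921e+01, -2.58182323e+01,  6.92676567e-02,
        4.81942215e-02, -1.13545661e-04]), 'eef_pos': array([166.468272  , 602.15826567, 207.86874068]), 'tcp_rot': array([-3.14048585e+00, -1.01026538e-04,  2.87179283e+00]), 'ft_force': array([-0.95161365,  0.13787852, -0.00213373]), 'moment': array([-0.01303946,  0.03169528,  0.02820318]), 'grip_force': 0.0, 'opening': 0.9991764163044623}
19.0
scene [[0.58, 0.62, -0.52, -80.2], [-0.81, 0.45, -0.37, -425.45], [0.0, 0.64, 0.77, 996.79], [0.0, 0.0, 0.0, 1.0]] [[385.6, 0.0, 256.4], [0.0, 385.6, 193.4], [0.0, 0.0, 1.0]]
scene plate_centre 0.56 [655.  -7.  81.] [283. 176.]
scene panel 0.78 [522.  11.  44.] [254. 207.]
scene ring_mark 0.69 [556.  60.  74.] [248. 188.]
scene knob_mark 0.61 [514.  71.  82.] [237. 192.]
scene knob_top 0.5 [509.  57.  80.] [240. 196.]
scene 
[... 1030 characters left out ...]
06.]
side mug 0.71 [521. 275.   2.] [226. 186.]
side mug_mouth 0.88 [535. 254.  96.] [230. 163.]
side lid 0.72 [ 539. -244.    0.] [301. 257.]
side lid 0.63 [385. 214.   1.] [194. 199.]
side lid 0.59 [ 366. -285.    1.] [242. 284.]
side lid_knob 0.97 [ 365. -284.   44.] [241. 267.]
side lid_knob 0.69 [383. 206.  39.] [193. 189.]
side lid_knob 0.57 [ 536. -247.   41.] [302. 243.]
side jar_tall 0.94 [ 618. -226.    0.] [324. 246.]
side jar_square 0.77 [616. 227.   6.] [254. 185.]
side warmer 0.6 [607.  -5.  -0.] [281. 213.]
wrist [[0.27, -0.93, -0.24, 99.97], [0.96, 0.26, 0.07, 620.92], [0.0, -0.25, 0.97, 385.2], [0.0, 0.0, 0.0, 1.0]] [[286.3, 0.0, 252.4], [0.0, 286.3, 193.5], [0.0, 0.0, 1.0]]
```

View pics/scene.png

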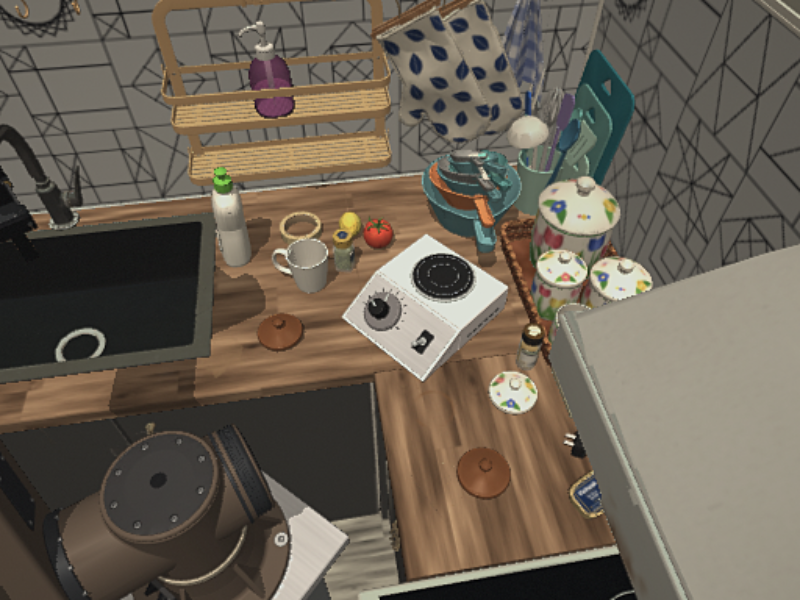

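View pics/side.png

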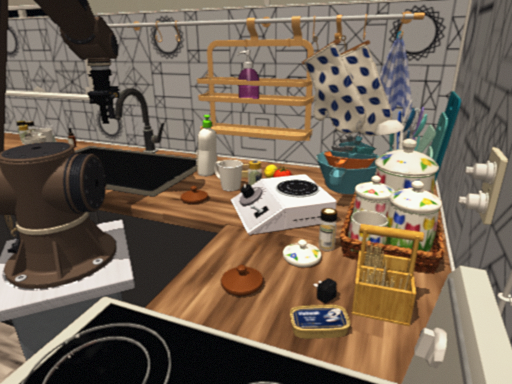

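```bash
cat >> h.py <<'E'
def down(yaw): return R.from_euler('xyz',[np.pi,0,yaw])
def plan(goals,start=None):
    """goals: list of (pos,Rot,jaw,nrows); prints calls of 5 rounded rows, tool-frame"""
    s=env.state(); p,q=start or (np.array(s["eef_pos"]),rot(s)); rows=[]
    for P,Q,jaw,n in goals:
        P=np.array(P,float); Q=Q if Q is not None else q
        for i in range(n):
            k=n-i; d=q.inv().apply((P-p)/k)/250
            a=(q.inv()*Q).as_rotvec()/k/np.pi
            d=d.round(3);a=a.round(3)
            assert np.linalg.norm(d)<.25 and np.linalg.norm(a)<.0594,(i,d,a)
            p=p+q.apply(d*250); q=q*R.from_rotvec(a*np.pi)
            rows.append([float(v)+0. for v in [*d,*a,jaw]])
    for i in range(0,len(rows),5): print(json.dumps([rows[i:i+5]]).replace(' ','').replace('-0.0,','0,').replace('0.0,','0,'))
    print("end",p.round(1),q.as_euler('xyz').round(3))
def st():
    s=env.state(); print("t",round(s["t"],2),np.round(s["eef_pos"],1),np.round(s["tcp_rot"],3),"f",np.round(s["ft_force"],1),"op",round(s["opening"],3),"g",round(s["grip_force"],1),"j",np.round(s["joints"],2))
E
python3 -c "
from h import *
plan([([530,230,300],down(3.70),.6,11),([530,230,300],down(3.7),.6,1)])"
```

```text
[[[-0.163,-0.095,-0.033,0,0,-0.024,0.6],[-0.156,-0.107,-0.033,0,0,-0.024,0.6],[-0.147,-0.119,-0.033,0,0,-0.024,0.6],[-0.138,-0.13,-0.033,0,0,-0.024,0.6],[-0.128,-0.14,-0.033,0,0,-0.024,0.6]]]
[[[-0.117,-0.149,-0.034,0,0,-0.024,0.6],[-0.105,-0.157,-0.033,0,0,-0.024,0.6],[-0.093,-0.165,-0.034,0,0,-0.024,0.6],[-0.081,-0.171,-0.033,0,0,-0.024,0.6],[-0.068,-0.177,-0.034,0,0,-0.024,0.6]]]
[[[-0.054,-0.181,-0.033,0,0,-0.024,0.6],[0,0,0,0,0,0,0.6]]]
end [530.1 230.  299.9] [ 3.142  0.    -2.582]
```

Emit:
drive_tool(rows=[[[-0.163,-0.095,-0.033,0,0,-0.024,0.6],[-0.156,-0.107,-0.033,0,0,-0.024,0.6],[-0.147,-0.119,-0.033,0,0,-0.024,0.6],[-0.138,-0.13,-0.033,0,0,-0.024,0.6],[-0.128,-0.14,-0.033,0,0,-0.024,0.6]]])

```text
t: 2.72
eef_pos: [332.7, 431.9, 250.1]
tcp_rot: [3.141, 0.0, -3.032]
ft_force: [0.4, 0.7, 0.4]
opening: 0.608
grip_force: 0.0
```

Emit:
drive_tool(rows=[[[-0.117,-0.149,-0.034,0,0,-0.024,0.6],[-0.105,-0.157,-0.033,0,0,-0.024,0.6],[-0.093,-0.165,-0.034,0,0,-0.024,0.6],[-0.081,-0.171,-0.033,0,0,-0.024,0.6],[-0.068,-0.177,-0.034,0,0,-0.024,0.6]]])

```text
t: 3.35
eef_pos: [498.0, 262.5, 292.1]
tcp_rot: [3.142, 0.0, -2.655]
ft_force: [0.3, -0.2, -0.2]
opening: 0.6
grip_force: 0.0
```

Emit:
drive_tool(rows=[[[-0.054,-0.181,-0.033,0,0,-0.024,0.6],[0,0,0,0,0,0,0.6]]])

```text
t: 3.6
eef_pos: [531.9, 227.9, 300.1]
tcp_rot: [-3.141, 0.001, -2.585]
ft_force: [-0.3, 0.1, 0.1]
opening: 0.604
grip_force: 0.0
```

```bash
cat >> h.py <<'E'
def look(c,names,save=None):
    p=env.read_camera(c)
    if save: cv2.imwrite("pics/"+save,p["color"])
    for n in names:
        for d in env.place_of(n,p)[:2]:
            P=w(p,d["at"]); print(c,n,round(d["score"],2),P.round(1),px(p,P).round(0))
    return p
E
python3 - <<'E'
from h import *
st()
look("wrist",("plate_centre","panel","ring_mark","knob_mark","knob_top","switch_tip","mug","mug_mouth","jar_square"),"w1.png")
E
```

```text
t 3.6 [531.9 227.9 300.1] [-3.141e+00  1.000e-03 -2.585e+00] f [-0.3  0.1  0.1] op 0.604 g 0.0 j [ 0.29  0.34  1.55 -0.    1.25 -1.84]
wrist plate_centre 0.79 [658.4  -8.9  82. ] [ 59. 158.]
wrist panel 0.67 [527.4  15.7  46. ] [127.  85.]
wrist ring_mark 0.61 [556.1  61.   70.4] [140. 121.]
wrist knob_mark 0.83 [518.8  72.   86.4] [156. 100.]
wrist knob_top 0.66 [513.9  52.4  78.8] [146.  89.]
wrist switch_tip 0.66 [490.5 -48.   63.7] [89. 31.]
wrist mug 0.75 [ 5.266e+02  2.726e+02 -5.000e-01] [277. 173.]
wrist mug_mouth 0.93 [531.  250.8  92. ] [267. 180.]
wrist jar_square 0.69 [620.5 225.9   0.7] [225. 205.]
```

View pics/w1.png

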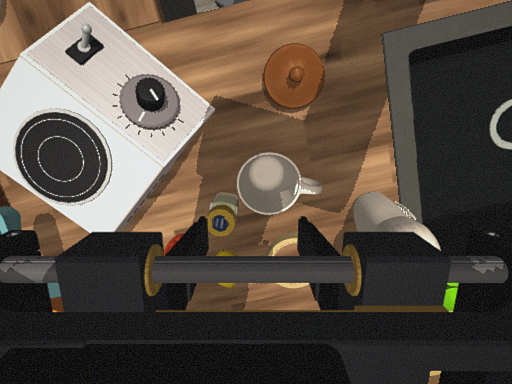

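```bash
cat >> h.py <<'E'
def bp(p,uv,z):
    K=p["camera_matrix"]; d=np.linalg.solve(K,[*uv,1]); T=p["pose"]; v=T[:3,:3]@np.array([d[0],-d[1],-d[2]]); o=T[:3,3]
    return o+v*(z-o[2])/v[2]
E
python3 - <<'E'
from h import *
p=env.read_camera("wrist")
for u,z in(((269,183.5),95),((237,183),95),((301,183),95),((269,153),95),((269,214),95),((318,186),50),((323,185),50),((308,186),85)): print(u,bp(p,u,z).round(1))
print(px(p,[533,254,95]),px(p,[533,254,0]))
print(np.round(rot().inv().as_matrix()@p["pose"][:3,:3],3), rot().inv().apply(p["pose"][:3,3]-env.state()["eef_pos"]).round(1))
E
```

```text
(269, 183.5) [531.1 257.4  95. ]
(237, 183) [553.7 220.   95. ]
(301, 183) [507.4 294.   95. ]
(269, 153) [496.3 234.9  95. ]
(269, 214) [567.9 281.2  95. ]
(318, 186) [501.7 330.7  50. ]
(323, 185) [496.3 336.2  50. ]
(308, 186) [506.6 307.5  85. ]
[266.16609135 183.36068869] [263.49558127 171.14565145]
[[-0.001  0.968  0.251]
 [ 1.     0.001 -0.001]
 [-0.001  0.251 -0.968]] [  69.4   -0.7 -176.8]
```

```bash
python3 - <<'E'
from h import *
Q=down(3.55)*R.from_rotvec([-.06,0,0])
plan([([547.6,219,140],Q,.4,5),([547.6,219,90],Q,.4,4),([547.6,219,90],Q,.4,1)])
E
```

```text
[[[-0.007,-0.015,0.128,-0.004,0,0.01,0.4],[-0.008,-0.017,0.128,-0.004,0,0.01,0.4],[-0.008,-0.018,0.127,-0.004,0,0.009,0.4],[-0.009,-0.019,0.128,-0.004,-0.001,0.01,0.4],[-0.009,-0.021,0.127,-0.003,0,0.009,0.4]]]
[[[0,-0.003,0.05,0,0,0,0.4],[0,-0.003,0.05,0,0,0,0.4],[0,-0.003,0.05,0,0,0,0.4],[0,-0.003,0.049,0,0,0,0.4],[0,0,0,0,0,0,0.4]]]
end [547.6 218.9  90.1] [ 3.082e+00 -1.000e-03 -2.732e+00]
```

Emit:
drive_tool(rows=[[[-0.007,-0.015,0.128,-0.004,0,0.01,0.4],[-0.008,-0.017,0.128,-0.004,0,0.01,0.4],[-0.008,-0.018,0.127,-0.004,0,0.009,0.4],[-0.009,-0.019,0.128,-0.004,-0.001,0.01,0.4],[-0.009,-0.021,0.127,-0.003,0,0.009,0.4]]])

```text
t: 4.78
eef_pos: [547.9, 218.6, 138.9]
tcp_rot: [3.082, -0.001, -2.734]
ft_force: [-0.2, -0.2, 0.9]
opening: 0.399
grip_force: 0.0
```

```bash
python3 - <<'E'
from h import *
st()
look("wrist",("mug_mouth",),"w2.png")
E
```

```text
t 4.78 [547.9 218.6 138.9] [ 3.082e+00 -1.000e-03 -2.734e+00] f [-0.2 -0.2  0.9] op 0.399 g 0.0 j [ 0.24  0.52  1.72  0.07  0.91 -1.78]
wrist mug_mouth 0.58 [531.7 251.2  92.3] [294. 204.]
```

View pics/w2.png

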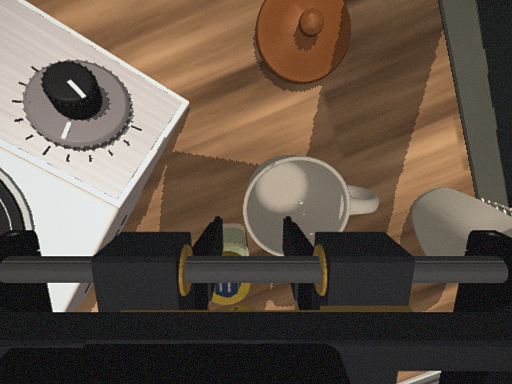

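Emit:
drive_tool(rows=[[[0,-0.001,0.05,0,0,0,0.4],[0,-0.003,0.05,0,0,0,0.4],[0,-0.003,0.05,0,0,0,0.4],[0,-0.003,0.046,0,0,0,0.4],[0,0,0,0,0,0,0.4]]])

```text
t: 5.5
eef_pos: [547.2, 218.9, 89.9]
tcp_rot: [3.082, -0.003, -2.733]
ft_force: [-0.4, -0.1, -0.6]
opening: 0.404
grip_force: 0.0
```

Emit:
drive_tool(rows=[[[0,0,0,0,0,0,0],[0,0,0,0,0,0,0],[0,0,0,0,0,0,0],[0,0,0,0,0,0,0],[0,0,0,0,0,0,0]]])

```text
t: 6.12
eef_pos: [547.6, 218.9, 90.9]
tcp_rot: [3.082, -0.001, -2.733]
ft_force: [-0.0, 1.0, 0.3]
opening: 0.004
grip_force: 0.0
```

```bash
python3 - <<'E'
from h import *
st()
Q=rot(); s=env.state()["eef_pos"]
plan([(s+np.array([-5,-10,190]),Q,0,5)])
E
```

```text
t 6.12 [547.6 218.9  90.9] [ 3.082e+00 -1.000e-03 -2.733e+00] f [-0.   1.   0.3] op 0.004 g 0.0 j [ 0.24  0.58  1.76  0.08  0.81 -1.8 ]
[[[0.007,0.003,-0.152,0,0,0,0.0],[0.007,0.003,-0.152,0,0,0,0.0],[0.007,0.004,-0.152,0,0,0,0.0],[0.007,0.003,-0.152,0,0,0,0.0],[0.007,0.004,-0.152,0,0,0,0.0]]]
end [542.6 209.1 280.8] [ 3.082e+00 -1.000e-03 -2.733e+00]
```

```bash
python3 - <<'E'
from h import *
p=look("wrist",("mug_mouth","mug"),"w3.png")
p=look("scene",("mug_mouth","mug"))
c=p["color"][100:220,130:290]; a=cv2.resize(c,(640,480),interpolation=cv2.INTER_CUBIC)
cv2.imwrite("pics/s3.png",np.hstack([cv2.resize(c,(400,300),interpolation=cv2.INTER_CUBIC),cv2.resize(cv2.imread("pics/w3.png"),(400,300))]))
E
```

```text
wrist mug_mouth 0.8 [535.  251.8  91.7] [306. 229.]
wrist mug 0.64 [5.281e+02 2.726e+02 2.000e-01] [305. 196.]
scene mug_mouth 0.75 [533.5 256.8  99.7] [195. 160.]
scene mug_mouth 0.6 [618.1 228.7   2.2] [221. 169.]
```

View pics/s3.png

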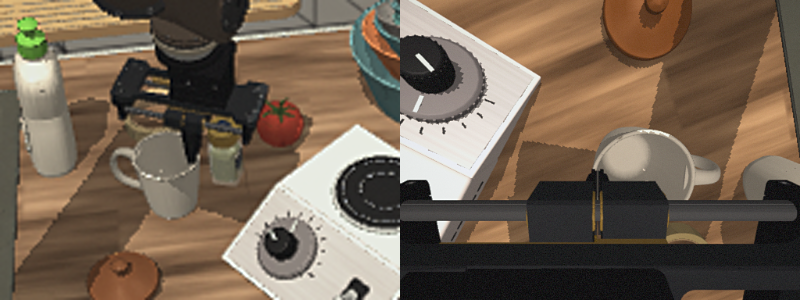

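```bash
python3 - <<'E'
from h import *
s=env.state(); tip=s["eef_pos"]+rot().apply([0,0,19])
p=env.read_camera("scene"); print("scene tip",px(p,tip),"tcp",px(p,s["eef_pos"]))
a=cv2.resize(p["color"][135:195,165:240],(500,400),interpolation=cv2.INTER_CUBIC)
q=env.read_camera("wrist"); print("wrist tip",px(q,tip),px(q,s["eef_pos"]))
b=cv2.resize(q["color"][150:290,200:375],(500,400),interpolation=cv2.INTER_CUBIC)
r=env.read_camera("side"); print("side tip",px(r,tip))
c=cv2.resize(r["color"][140:215,200:290],(300,250),interpolation=cv2.INTER_CUBIC)
im=np.zeros((600,800,3),np.uint8); a=cv2.resize(a,(400,320));b=cv2.resize(b,(400,320)); im[:320,:400]=a;im[:320,400:]=b;im[325:575,:300]=c
cv2.imwrite("pics/z4.png",im)
E
```

```text
scene tip [207.61604402 168.28531433] tcp [207.39977738 164.31852855]
wrist tip [253.11439163 218.37217741] [253.20641588 228.03765381]
side tip [237.12855044 171.53350099]
```

View pics/z4.png

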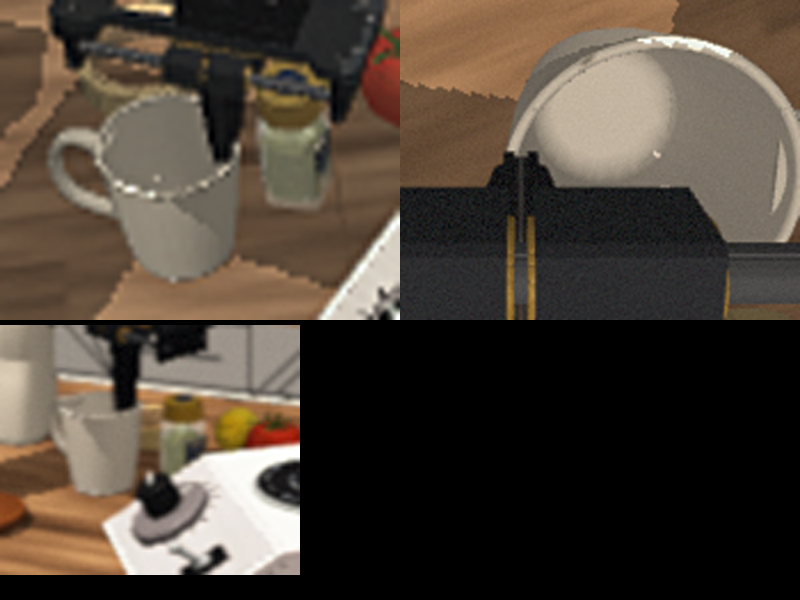

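```bash
python3 - <<'E'
from h import *
st()
p=env.read_camera("wrist")
g=cv2.resize(p["color"][205:235,235:275],(800,600),interpolation=cv2.INTER_CUBIC); cv2.imwrite("pics/z5.png",g)
E
```

```text
t 6.58 [547.6 218.9  90.8] [ 3.082e+00 -1.000e-03 -2.733e+00] f [0.1 0.2 0.7] op 0.003 g 0.0 j [ 0.24  0.58  1.76  0.08  0.81 -1.8 ]
```

View pics/z5.png

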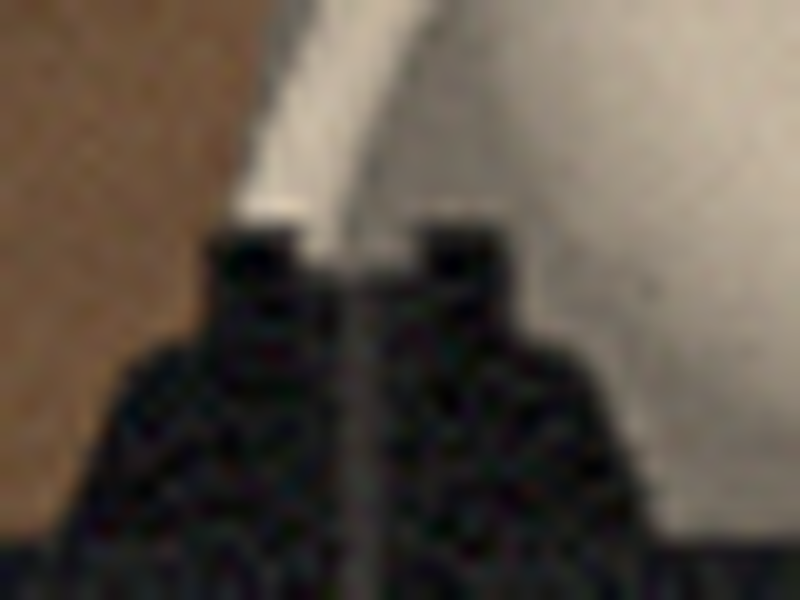

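Emit:
drive_tool(rows=[[[0,0,-0.03,0,0,0,0],[0,0,-0.03,0,0,0,0],[0,0,0,0,0,0,0]]])

```text
t: 7.0
eef_pos: [548.4, 218.2, 106.7]
tcp_rot: [3.082, 0.0, -2.733]
ft_force: [0.3, -0.0, -0.3]
opening: 0.004
grip_force: 0.0
```

```bash
python3 - <<'E'
from h import *
st()
look("wrist",("mug_mouth","mug"))
p=look("scene",("mug_mouth","mug"))
a=cv2.resize(p["color"][135:195,165:240],(800,600),interpolation=cv2.INTER_CUBIC)
cv2.imwrite("pics/z6.png",a)
E
```

```text
t 7.0 [548.4 218.2 106.7] [ 3.082  0.    -2.733] f [ 0.3 -0.  -0.3] op 0.004 g 0.0 j [ 0.24  0.56  1.75  0.08  0.84 -1.79]
wrist mug_mouth 0.72 [531.7 253.   92.6] [306. 218.]
wrist mug 0.55 [529.3 272.2  -1.5] [302. 192.]
scene mug_mouth 0.7 [536.1 256.1  98.1] [196. 160.]
scene mug 0.63 [ 5.251e+02  2.793e+02 -5.000e-01] [192. 179.]
```

View pics/z6.png

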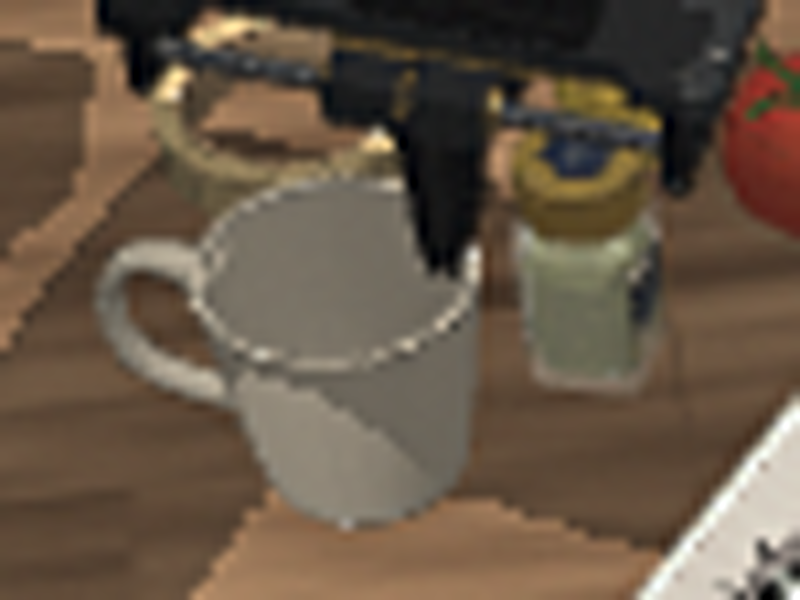

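```bash
python3 - <<'E'
from h import *
p=env.read_camera("scene"); print(bp(p,(196.7,161.8),95).round(1))
f=lambda u,v:(165+u*75/800,135+v*.1)
for u,v in((195,275),(480,250),(320,365),(360,180)): print(bp(p,f(u,v),95).round(1))
s=env.state(); tip=s["eef_pos"]+rot().apply([0,0,19]); t=px(p,tip); print("tip",tip.round(1),(t-[165,135])*[800/75,10])
b=px(p,[548.6,216.7,95]); print("rim grasp pt",(b-[165,135])*[800/75,10])
q=env.read_camera("side"); print("mouth in side",px(q,[531,257,95]))
g=q["color"]; cv2.imwrite("pics/side7.png",cv2.resize(g[140:200,200:275],(800,600),interpolation=cv2.INTER_CUBIC))
for n in("mug_mouth","jar_square"):
  for d in env.place_of(n,q)[:1]: print(n,w(q,d["at"]).round(1))
print("tip side",(px(q,tip)-[200,140])*[800/75,10],"rim side",(px(q,[548.6,216.7,95])-[200,140])*[800/75,10])
E
```

```text
[533.1 251.9  95. ]
[505.1 285.4  95. ]
[564.9 221.8  95. ]
[497.  227.4  95. ]
[568.3 273.7  95. ]
tip [547.4 219.1  86.7] [452.59639576 302.0926471 ]
rim grasp pt [458.58541985 285.28224562]
mouth in side [228.979071   162.83792853]
mug_mouth [536.7 257.2  95.2]
jar_square [614.9 223.3   2.9]
tip side [396.38255105 275.77018671] rim side [401.68205185 254.64775585]
```

View pics/side7.png

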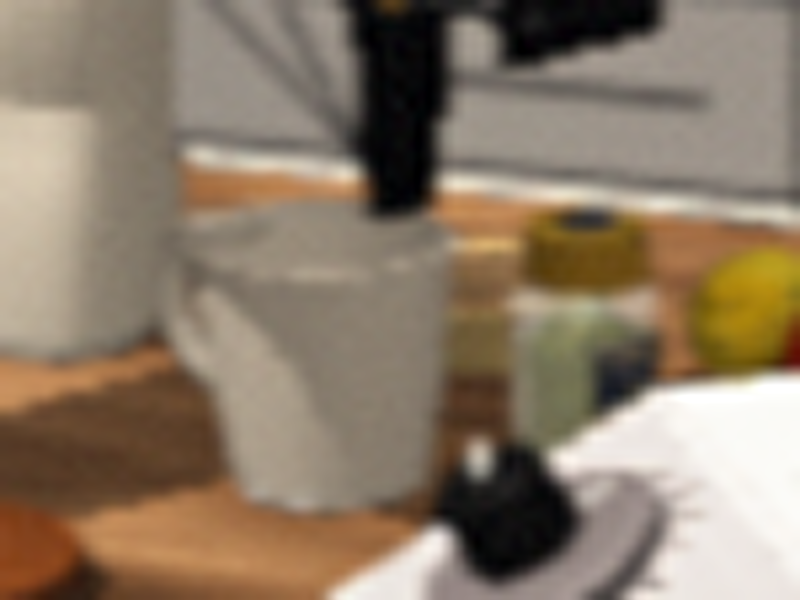

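```bash
python3 - <<'E'
from h import *
s=env.state(); E=s["eef_pos"]; q=rot()
for c,row in(("side",161.0),("scene",162.0)):
    p=env.read_camera(c)
    for k in(-15,-10,-5,0,5,10,19):
        print(c,k,[px(p,E+q.apply([x,y,k])).round(1).tolist() for x,y in((0,0),(10,0),(-10,0))],"obs row",row)
p=env.read_camera("wrist"); g=p["color"].astype(int).sum(2)
print(g[200:240:1,253].tolist()); print(g[200:240,248].tolist())
for k in(-10,0,10,19): print(k,px(p,E+q.apply([10,3,k])).round(1),px(p,E+q.apply([0,3,k])).round(1))
E
```

```text
side -15 [[237.3, 158.3], [235.2, 159.0], [239.4, 157.7]] obs row 161.0
side -10 [[237.3, 159.7], [235.2, 160.4], [239.4, 159.1]] obs row 161.0
side -5 [[237.3, 161.1], [235.2, 161.7], [239.3, 160.4]] obs row 161.0
side 0 [[237.3, 162.4], [235.2, 163.1], [239.3, 161.8]] obs row 161.0
side 5 [[237.2, 163.8], [235.1, 164.5], [239.3, 163.1]] obs row 161.0
side 10 [[237.2, 165.1], [235.1, 165.8], [239.3, 164.5]] obs row 161.0
side 19 [[237.2, 167.6], [235.1, 168.3], [239.2, 166.9]] obs row 161.0
scene -15 [[207.0, 157.9], [206.1, 160.0], [207.9, 155.8]] obs row 162.0
scene -10 [[207.1, 159.0], [206.2, 161.1], [208.0, 156.8]] obs row 162.0
scene -5 [[207.2, 160.1], [206.3, 162.2], [208.1, 157.9]] obs row 162.0
scene 0 [[207.2, 161.1], [206.3, 163.3], [208.1, 159.0]] obs row 162.0
scene 5 [[207.3, 162.2], [206.4, 164.4], [208.2, 160.1]] obs row 162.0
scene 10 [[207.3, 163.3], [206.4, 165.4], [208.2, 161.2]] obs row 162.0
scene 19 [[207.4, 165.2], [206.6, 167.3], [208.3, 163.1]] obs row 162.0
[526, 502, 481, 439, 416, 322, 280, 303, 304, 297, 300, 300, 303, 307, 303, 300, 305, 317, 204, 116, 123, 133, 124, 127, 153, 120, 122, 129, 129, 142, 135, 128, 149, 125, 140, 139, 142, 136, 135, 143]
[244, 267, 278, 288, 316, 391, 469, 504, 510, 529, 525, 535, 517, 544, 547, 553, 226, 76, 27, 40, 30, 96, 65, 78, 95, 29, 78, 36, 62, 30, 37, 75, 64, 20, 54, 91, 35, 42, 26, 80]
-10 [258.1 218.7] [258.1 233.9]
0 [257.8 213.6] [257.8 228. ]
10 [257.5 208.9] [257.5 222.7]
19 [257.3 205.1] [257.3 218.3]
```

Emit:
drive_tool(rows=[[[0,0,-0.04,0,0,0,0.4],[0,0,0,0,0,0,0.4],[0,0,0,0,0,0,0.4]]])

```text
t: 8.02
eef_pos: [548.3, 217.6, 116.0]
tcp_rot: [3.082, -0.001, -2.733]
ft_force: [-0.3, -0.3, -0.6]
opening: 0.263
grip_force: 0.0
```

```bash
python3 - <<'E'
from h import *
st(); Q=down(3.55)*R.from_rotvec([-.06,0,0])
plan([([548.0,218.2,70],Q,.4,4),([548.0,218.2,70],Q,.4,1)])
E
```

```text
t 8.03 [548.3 217.6 116. ] [ 3.082e+00 -1.000e-03 -2.733e+00] f [-0.3 -0.3 -0.6] op 0.263 g 0.0 j [ 0.24  0.55  1.74  0.08  0.86 -1.79]
[[[0,-0.002,0.046,0,0,0,0.4],[0,-0.002,0.046,0,0,0,0.4],[0,-0.002,0.046,0,0,0,0.4],[0,-0.002,0.046,0,0,0,0.4],[0,0,0,0,0,0,0.4]]]
end [547.9 218.3  70. ] [ 3.082e+00 -1.000e-03 -2.733e+00]
```

Emit:
drive_tool(rows=[[[0,0,0,0,0,0,0.4],[0,-0.002,0.046,0,0,0,0.4],[0,-0.002,0.046,0,0,0,0.4],[0,-0.002,0.046,0,0,0,0.4],[0,-0.002,0.046,0,0,0,0.4]]])

```text
t: 8.65
eef_pos: [547.7, 218.2, 68.6]
tcp_rot: [3.082, -0.002, -2.733]
ft_force: [-0.4, 1.6, 0.1]
opening: 0.4
grip_force: 0.0
```

Emit:
drive_tool(rows=[[[0,0,0,0,0,0,0],[0,0,0,0,0,0,0],[0,0,0,0,0,0,0],[0,0,0,0,0,0,0],[0,0,0,0,0,0,0]]])

```text
t: 9.28
eef_pos: [548.0, 218.5, 70.3]
tcp_rot: [3.082, -0.001, -2.733]
ft_force: [-1.4, 2.5, 4.3]
opening: 0.107
grip_force: 28.5
```

Emit:
drive_tool(rows=[[[0,0,-0.1,0,0,0,0],[0,0,-0.18,0,0,0,0],[0,0,-0.18,0,0,0,0],[0,0,-0.15,0,0,0,0],[0,0,0,0,0,0,0]]])

```text
t: 9.9
eef_pos: [552.5, 209.8, 224.0]
tcp_rot: [3.083, 0.003, -2.733]
ft_force: [0.6, -0.1, -3.7]
opening: 0.097
grip_force: 30.1
```

```bash
cat >> h.py <<'E'
def wpose(pos,q):
    "wrist camera pose for a tool pose"
    T=np.eye(4); T[:3,:3]=q.as_matrix()@np.array([[0,.968,.251],[1,0,0],[0,.251,-.968]]); T[:3,3]=np.array(pos)+q.apply([69.4,-.7,-176.8]); return T
def blob(im,thr,seed):
    "centre/size of the dark blob round a seed pixel, ellipse fit of its hull"
    g=cv2.cvtColor(im,cv2.COLOR_BGR2GRAY); m=(g<thr).astype(np.uint8); m=cv2.morphologyEx(m,cv2.MORPH_CLOSE,np.ones((5,5)))
    cs,_=cv2.findContours(m,cv2.RETR_EXTERNAL,cv2.CHAIN_APPROX_NONE)
    c=min(cs,key=lambda c:-cv2.pointPolygonTest(c,seed,True)); return cv2.fitEllipse(cv2.convexHull(c))
E
python3 - <<'E'
from h import *
st()
im=cv2.imread("pics/w1.png"); p=env.read_camera("wrist"); K=p["camera_matrix"]
print("chk",np.abs(wpose(env.state()["eef_pos"],rot())-p["pose"]).max().round(2))
q={"camera_matrix":K,"pose":wpose([531.9,227.9,300.1],R.from_euler('xyz',[-3.141,.001,-2.585]))}
e=blob(im,90,(63,157)); print(e,bp(q,e[0],81).round(1))
s=env.read_camera("scene"); e=blob(s["color"],90,(283.,176.)); print(e,bp(s,e[0],81).round(1))
s=env.read_camera("side"); e=blob(s["color"],90,(296.,187.)); print(e,bp(s,e[0],81).round(1))
look("wrist",("mug_mouth","mug")); look("side",("mug_mouth","mug")); look("scene",("mug_mouth","mug"))
E
```

```text
t 9.9 [552.5 209.8 224. ] [ 3.083e+00  3.000e-03 -2.733e+00] f [ 0.6 -0.1 -3.7] op 0.097 g 30.1 j [ 0.22  0.43  1.63  0.07  1.1  -1.79]
chk 1.84
((60.989620208740234, 156.9281463623047), (82.8072738647461, 97.71817779541016), 131.73831176757812) [656.4  -7.6  81. ]
((283.2136535644531, 176.531982421875), (28.55860137939453, 38.39079284667969), 93.87127685546875) [654.7  -8.   81. ]
((297.0907897949219, 187.24256896972656), (14.354076385498047, 39.427734375), 92.1148681640625) [653.6 -14.6  81. ]
wrist mug_mouth 0.59 [528.9 239.4 236. ] [314. 223.]
wrist mug_mouth 0.55 [526.6 248.3 143.9] [297. 190.]
wrist mug 0.72 [523.6 247.4 141.5] [297. 186.]
side mug 0.64 [520.1 253.7 143.9] [226. 150.]
scene mug_mouth 0.88 [530.7 247.  246. ] [191. 127.]
scene mug_mouth 0.24 [517.1  72.9  86.4] [237. 191.]
```

```bash
python3 - <<'E'
from h import *
s=env.read_camera("scene"); st()
for uv,z in(((374,117),200),((374,117),170),((358,168),130),((397,172),130),((341,205),105),((330,246),41)): print(uv,z,bp(s,uv,z).round(0))
Q=down(3.55)*R.from_rotvec([-.18,0,0])
plan([([672,-46.5,224],Q,0,8),([672,-46.5,224],Q,0,2)])
E
```

```text
t 10.55 [551.7 210.  221.8] [ 3.082e+00 -2.000e-03 -2.733e+00] f [-0.2  0.4 -2.8] op 0.097 g 30.1 j [ 0.22  0.43  1.63  0.07  1.1  -1.79]
(374, 117) 200 [ 950. -159.  200.]
(374, 117) 170 [ 989. -149.  170.]
(358, 168) 130 [ 781. -200.  130.]
(397, 172) 130 [ 836. -305.  130.]
(341, 205) 105 [ 639. -219.  105.]
(330, 246) 41 [ 536. -249.   41.]
[[[-0.004,-0.141,-0.01,-0.005,0,0,0.0],[-0.004,-0.141,-0.012,-0.005,0,0,0.0],[-0.004,-0.141,-0.014,-0.005,0,0,0.0],[-0.004,-0.141,-0.016,-0.005,0,0,0.0],[-0.004,-0.14,-0.018,-0.005,0,0,0.0]]]
[[[-0.005,-0.14,-0.021,-0.004,0,0,0.0],[-0.004,-0.14,-0.022,-0.005,0,0,0.0],[-0.005,-0.14,-0.024,-0.004,-0.001,0,0.0],[0,0,0,0,0,0,0.0],[0,0,0,0,0,0,0.0]]]
end [672.1 -46.5 223.9] [ 2.963e+00  1.000e-03 -2.733e+00]
```

Emit:
drive_tool(rows=[[[-0.004,-0.141,-0.01,-0.005,0,0,0],[-0.004,-0.141,-0.012,-0.005,0,0,0],[-0.004,-0.141,-0.014,-0.005,0,0,0],[-0.004,-0.141,-0.016,-0.005,0,0,0],[-0.004,-0.14,-0.018,-0.005,0,0,0]]])

```text
t: 11.18
eef_pos: [627.1, 48.5, 223.5]
tcp_rot: [3.003, -0.001, -2.733]
ft_force: [0.8, 0.1, -3.7]
opening: 0.1
grip_force: 30.1
```

Emit:
drive_tool(rows=[[[-0.005,-0.14,-0.021,-0.004,0,0,0],[-0.004,-0.14,-0.022,-0.005,0,0,0],[-0.005,-0.14,-0.024,-0.004,-0.001,0,0],[0,0,0,0,0,0,0],[0,0,0,0,0,0,0]]])

```text
t: 11.8
eef_pos: [671.8, -46.2, 223.8]
tcp_rot: [2.962, 0.001, -2.734]
ft_force: [-0.3, 0.7, -2.3]
opening: 0.098
grip_force: 30.1
```

```bash
python3 - <<'E'
from h import *
st()
for i in range(2):
  for c in("wrist","scene","side"): look(c,("mug_mouth","mug"),f"m{i}{c}.png")
E
```

```text
t 11.8 [671.8 -46.2 223.8] [ 2.962e+00  1.000e-03 -2.734e+00] f [-0.3  0.7 -2.3] op 0.098 g 30.1 j [-0.23  0.59  1.35  0.15  1.31 -2.25]
wrist mug_mouth 0.82 [650.2 -19.5 243.8] [313. 222.]
wrist mug_mouth 0.26 [555.3  59.   71. ] [347. 123.]
wrist mug 0.52 [647.8 -19.  246.2] [317. 220.]
wrist mug 0.45 [554.4  58.4  68.8] [346. 122.]
scene mug_mouth 0.7 [618.5 229.1   2.2] [221. 169.]
scene mug_mouth 0.59 [651.2  -9.7 252.2] [286. 137.]
scene mug 0.82 [638.3   6.7 152.7] [278. 162.]
side mug_mouth 0.68 [652.1 -16.2 247.7] [299. 134.]
wrist mug_mouth 0.61 [651.  -16.7 244.3] [317. 224.]
wrist mug 0.97 [643.3   1.5 150.9] [297. 188.]
scene mug_mouth 0.85 [654.1 -15.1 251.3] [288. 138.]
scene mug 0.6 [642.    6.8 152.1] [278. 161.]
side mug_mouth 0.64 [654.5 -15.3 248. ] [299. 133.]
side mug 0.78 [640.4   5.  151.1] [291. 164.]
```

```bash
python3 - <<'E'
from h import *
E=env.state()["eef_pos"]
G=E+[3.3,7,0]
plan([(G-[0,0,60],None,0,4),(G-[0,0,66],None,0,1)])
plan([(E-[0,0,2],None,0,1)])
E
```

```text
[[[-0.006,-0.006,0.06,0,0,0,0.0],[-0.006,-0.006,0.06,0,0,0,0.0],[-0.005,-0.005,0.06,0,0,0,0.0],[-0.006,-0.006,0.06,0,0,0,0.0],[0,-0.004,0.023,0,0,0,0.0]]]
end [675.4 -39.6 158.2] [ 2.963e+00  2.000e-03 -2.733e+00]
[[[0,-0.001,0.008,0,0,0,0.0]]]
end [672.  -46.4 222. ] [ 2.963e+00  2.000e-03 -2.733e+00]
```

Emit:
drive_tool(rows=[[[-0.006,-0.006,0.06,0,0,0,0],[-0.006,-0.006,0.06,0,0,0,0],[-0.005,-0.005,0.06,0,0,0,0],[-0.006,-0.006,0.06,0,0,0,0],[0,-0.004,0.023,0,0,0,0]]])

```text
t: 13.32
eef_pos: [675.1, -39.3, 156.6]
tcp_rot: [2.962, 0.0, -2.733]
ft_force: [-0.2, 0.5, -3.1]
opening: 0.099
grip_force: 30.1
```

Emit:
drive_tool(rows=[[[0,-0.001,0.008,0,0,0,0],[0,0,0,0,0,0,0]]])

```text
t: 13.58
eef_pos: [675.5, -39.5, 156.5]
tcp_rot: [2.963, 0.002, -2.733]
ft_force: [-0.0, 0.0, -3.6]
opening: 0.099
grip_force: 30.1
```

```bash
python3 - <<'E'
from h import *
st()
for c in("wrist","scene","side"): look(c,("mug_mouth","mug"))
E
```

```text
t 13.57 [675.5 -39.5 156.5] [ 2.963e+00  2.000e-03 -2.733e+00] f [-0.   0.  -3.6] op 0.099 g 30.1 j [-0.22  0.65  1.42  0.16  1.18 -2.26]
wrist mug 0.56 [644.2   5.5  86.6] [297. 185.]
scene mug_mouth 0.74 [655.8  -5.  184.6] [284. 153.]
scene mug 0.77 [643.   11.9  84. ] [276. 175.]
side mug_mouth 0.58 [658.4  -9.2 177.9] [299. 156.]
side mug 0.84 [643.6  12.8  85.8] [290. 183.]
side mug 0.56 [516.6  75.2  84.5] [244. 183.]
```

Emit:
drive_tool(rows=[[[0,-0.001,0.006,0,0,0,0],[0,-0.001,0.006,0,0,0,0],[0,0,0,0,0,0,0]]])

```text
t: 14.4
eef_pos: [675.3, -39.4, 152.9]
tcp_rot: [2.962, 0.001, -2.733]
ft_force: [0.3, 0.2, -3.3]
opening: 0.098
grip_force: 30.1
```

Emit:
drive_tool(rows=[[[0,-0.001,0.005,0,0,0,0],[0,0,0,0,0,0,0]]])

```text
t: 14.65
eef_pos: [675.7, -39.6, 152.2]
tcp_rot: [2.963, 0.003, -2.734]
ft_force: [1.3, -0.6, 0.0]
opening: 0.092
grip_force: 30.1
```

Emit:
drive_tool(rows=[[[0,0,0,0,0,0,0.35],[0,0,0,0,0,0,0.35],[0,0,0,0,0,0,0.35],[0,0,0,0,0,0,0.35]]])

```text
t: 15.15
eef_pos: [675.3, -39.4, 151.8]
tcp_rot: [2.962, 0.002, -2.733]
ft_force: [-0.3, 0.2, -0.5]
opening: 0.346
grip_force: 0.0
```

```bash
python3 - <<'E'
from h import *
st()
E=env.state()["eef_pos"]
plan([(E+[0,0,95],None,.35,4)])
for c in("wrist","scene","side"): look(c,("mug_mouth","mug"))
E
```

```text
t 15.15 [675.3 -39.4 151.8] [ 2.962e+00  2.000e-03 -2.733e+00] f [-0.3  0.2 -0.5] op 0.346 g 0.0 j [-0.22  0.66  1.42  0.16  1.17 -2.26]
[[[0,0.017,-0.093,0,0,0,0.35],[0,0.017,-0.094,0,0,0,0.35],[0,0.017,-0.093,0,0,0,0.35],[-0.001,0.017,-0.094,0,0,0,0.35]]]
end [675.4 -39.3 246.9] [ 2.962e+00  2.000e-03 -2.733e+00]
wrist mug_mouth 0.72 [655.8  -9.9 175.5] [318. 229.]
wrist mug 0.76 [646.5   7.4  80.5] [297. 188.]
scene mug_mouth 0.85 [654.7  -4.3 178.8] [284. 154.]
scene mug_mouth 0.4 [617.1 225.2   2.7] [221. 170.]
scene mug 0.58 [645.1  10.7  80.3] [277. 176.]
side mug_mouth 0.97 [657.   -6.8 176. ] [298. 156.]
side mug 0.86 [642.1   9.   81.1] [290. 185.]
side mug 0.57 [660.2  -4.6  83.2] [297. 185.]
```

Emit:
drive_tool(rows=[[[0,0.017,-0.093,0,0,0,0.35],[0,0.017,-0.094,0,0,0,0.35],[0,0.017,-0.093,0,0,0,0.35],[-0.001,0.017,-0.094,0,0,0,0.35]]])

```text
t: 16.1
eef_pos: [675.3, -39.3, 247.7]
tcp_rot: [2.963, 0.002, -2.733]
ft_force: [-0.5, -1.0, -0.0]
opening: 0.348
grip_force: 0.0
```

```bash
python3 - <<'E'
from h import *
st()
s=env.read_camera("scene")
for uv in((352,205),(400,360),(420,384)):
  for z in(200,400,600,800): print(uv,z,bp(s,uv,z).round(0))
Q=down(3.39)
plan([([530,-249,225],Q,.5,9),([530,-249,225],Q,.5,1)])
look("scene",("jar_square","jar_tall","mug_mouth"))
E
```

```text
t 16.1 [675.3 -39.3 247.7] [ 2.963e+00  2.000e-03 -2.733e+00] f [-0.5 -1.  -0. ] op 0.348 g 0.0 j [-0.22  0.57  1.31  0.15  1.36 -2.23]
(352, 205) 200 [ 579. -265.  200.]
(352, 205) 400 [ 414. -305.  400.]
(352, 205) 600 [ 248. -345.  600.]
(352, 205) 800 [  83. -386.  800.]
(400, 360) 200 [ 280. -519.  200.]
(400, 360) 400 [ 190. -496.  400.]
(400, 360) 600 [  99. -472.  600.]
(400, 360) 800 [   9. -449.  800.]
(420, 384) 200 [ 261. -567.  200.]
(420, 384) 400 [ 175. -531.  400.]
(420, 384) 600 [  90. -496.  600.]
(420, 384) 800 [   4. -460.  800.]
[[[0.097,-0.061,0,0.006,0,0.006,0.5],[0.095,-0.062,0.002,0.006,0,0.006,0.5],[0.094,-0.064,0.003,0.006,0,0.006,0.5],[0.093,-0.066,0.004,0.006,0,0.005,0.5],[0.092,-0.067,0.005,0.006,-0.001,0.006,0.5]]]
[[[0.091,-0.069,0.006,0.007,0,0.005,0.5],[0.09,-0.07,0.008,0.006,-0.001,0.006,0.5],[0.089,-0.072,0.009,0.007,0,0.005,0.5],[0.087,-0.073,0.01,0.006,-0.001,0.006,0.5],[0,0,0,0,0,0,0.5]]]
end [ 530.  -249.   225.1] [ 3.141  0.    -2.893]
scene jar_square 0.82 [620.2 227.1   0.7] [221. 169.]
scene jar_tall 0.67 [ 615.7 -233.     1. ] [336. 233.]
scene mug_mouth 0.91 [658.6  -5.8 179.9] [285. 153.]
```

```bash
python3 - <<'E'
from h import *
s=env.read_camera("scene"); q=env.read_camera("side")
for z in(200,400,600,800,900): print(z,px(q,bp(s,(352,205),z)).round(0),px(q,bp(s,(400,360),z)).round(0))
for uv in((355,312),(415,318),(317,296)): print(uv,bp(q,uv,0).round(0))
P=bp(q,(355,312),0); 
for z in(60,120,150,180,220): print(z,px(q,[*P[:2],z]).round(0))
E
```

```text
200 [325. 182.] [243. 278.]
400 [266.  98.] [153. 134.]
600 [163. -48.] [ 10. -95.]
800 [ -60. -364.] [-253. -518.]
900 [-311. -719.] [-491. -899.]
(355, 312) [ 536. -456.    0.]
(415, 318) [ 630. -516.    0.]
(317, 296) [ 494. -385.    0.]
60 [358. 287.]
120 [361. 260.]
150 [363. 246.]
180 [365. 231.]
220 [367. 211.]
```

Emit:
drive_tool(rows=[[[0.097,-0.061,0,0.006,0,0.006,0.5],[0.095,-0.062,0.002,0.006,0,0.006,0.5],[0.094,-0.064,0.003,0.006,0,0.006,0.5],[0.093,-0.066,0.004,0.006,0,0.005,0.5],[0.092,-0.067,0.005,0.006,-0.001,0.006,0.5]]])

```text
t: 17.08
eef_pos: [593.5, -156.1, 231.7]
tcp_rot: [3.057, -0.008, -2.824]
ft_force: [-0.3, -1.4, -0.2]
opening: 0.5
grip_force: 0.0
```

Emit:
drive_tool(rows=[[[0.091,-0.069,0.006,0.007,0,0.005,0.5],[0.09,-0.07,0.008,0.006,-0.001,0.006,0.5],[0.089,-0.072,0.009,0.007,0,0.005,0.5],[0.087,-0.073,0.01,0.006,-0.001,0.006,0.5],[0,0,0,0,0,0,0.5]]])

```text
t: 17.7
eef_pos: [528.0, -249.6, 220.6]
tcp_rot: [3.138, -0.005, -2.895]
ft_force: [0.3, 0.3, 0.3]
opening: 0.498
grip_force: 0.0
```

```bash
python3 - <<'E'
from h import *
st()
p=look("wrist",("lid","lid_knob","jar_tall"),"lid.png")
look("side",("lid","lid_knob"));look("scene",("lid","lid_knob"))
print("pred",px(p,[537,-247,41]),px(p,[537,-247,0]))
E
```

```text
t 17.7 [ 528.  -249.6  220.6] [ 3.138 -0.005 -2.895] f [0.3 0.3 0.3] op 0.498 g 0.0 j [-0.55  0.42  1.64 -0.    1.08 -2.37]
wrist lid 0.87 [ 537.8 -245.4    1.2] [253. 179.]
wrist lid 0.74 [ 365.6 -285.7   -2.4] [256.  41.]
wrist lid_knob 0.88 [ 536.3 -248.2   39.1] [252. 183.]
wrist lid_knob 0.77 [ 368.8 -287.2   43.3] [254.  33.]
wrist jar_tall 0.73 [ 622.7 -233.1    1.9] [247. 235.]
side lid 0.86 [ 538.2 -245.2    1.5] [301. 257.]
side lid 0.73 [ 3.660e+02 -2.817e+02 -1.000e-01] [242. 284.]
side lid_knob 0.8 [ 365.5 -283.5   43. ] [241. 268.]
side lid_knob 0.67 [ 536.8 -246.    43.6] [302. 242.]
scene lid 0.84 [ 364.4 -286.6   -0.9] [309. 305.]
scene lid 0.58 [ 537.4 -245.1    5.4] [327. 251.]
scene lid_knob 0.67 [ 536.  -251.6   42.7] [331. 246.]
scene lid_knob 0.64 [ 365.8 -282.4   45.2] [310. 296.]
pred [252.41647443 183.76880102] [252.30037107 177.58795153]
```

View pics/lid.png

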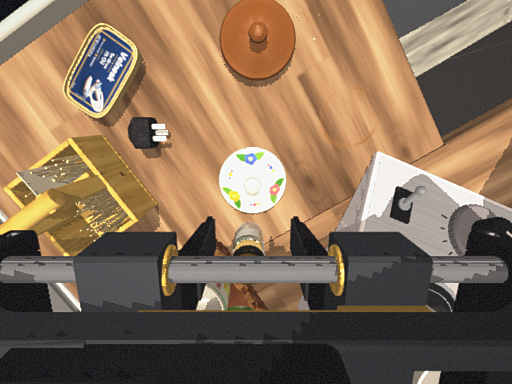

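```bash
python3 - <<'E'
from h import *
Q=down(3.39)
plan([([537,-246.8,60],Q,.35,5),([537,-246.8,45],Q,.35,2),([537,-246.8,39],Q,.35,2),([537,-246.8,39],Q,.35,1)])
E
```

```text
[[[-0.007,-0.001,0.129,0,0,0,0.35],[-0.007,0,0.129,0,0,0,0.35],[-0.007,-0.001,0.129,0,0,0,0.35],[-0.007,0,0.129,0,-0.001,0,0.35],[-0.006,-0.001,0.129,0.001,0,0,0.35]]]
[[[0,0,0.03,0,0,0,0.35],[0,0,0.03,0,0,0,0.35],[0,0,0.012,0,0,0,0.35],[0,0,0.012,0,0,0,0.35],[0,0,0,0,0,0,0.35]]]
end [ 537.  -246.9   39.1] [-3.141e+00 -1.000e-03 -2.893e+00]
```

Emit:
drive_tool(rows=[[[-0.007,-0.001,0.129,0,0,0,0.35],[-0.007,0,0.129,0,0,0,0.35],[-0.007,-0.001,0.129,0,0,0,0.35],[-0.007,0,0.129,0,-0.001,0,0.35],[-0.006,-0.001,0.129,0.001,0,0,0.35]]])

```text
t: 18.82
eef_pos: [537.0, -247.1, 59.1]
tcp_rot: [-3.14, -0.0, -2.893]
ft_force: [0.2, -0.4, -0.7]
opening: 0.347
grip_force: 0.0
```

Emit:
drive_tool(rows=[[[0,0,0.03,0,0,0,0.35],[0,0,0.03,0,0,0,0.35],[0,0,0,0,0,0,0.35]]])

```text
t: 19.2
eef_pos: [537.1, -247.4, 45.6]
tcp_rot: [-3.14, -0.0, -2.893]
ft_force: [-0.5, 0.0, 0.0]
opening: 0.351
grip_force: 0.0
```

```bash
python3 - <<'E'
from h import *
st()
p=look("wrist",("lid","lid_knob"),"lid2.png")
g=p["color"].astype(int).sum(2)
# lid extent: bright pixels row profile near the lid
E=env.state()["eef_pos"]
for k in(-10,-5,0,5,19): print(k,px(p,E+rot().apply([10,17,k])).round(0),px(p,E+rot().apply([0,0,k])).round(0))
for r in range(160,240,6): print(r,''.join('#' if v<150 else ('o' if v>480 else '.') for v in g[r,170:340:2]))
E
```

```text
t 19.2 [ 537.1 -247.4   45.6] [-3.14  -0.    -2.893] f [-0.5  0.   0. ] op 0.351 g 0.0 j [-0.54  0.65  1.79 -0.    0.7  -2.36]
wrist lid 0.7 [ 538.  -246.8    2.9] [253. 210.]
wrist lid_knob 0.93 [ 538.6 -249.3   42.2] [250. 227.]
-10 [281. 219.] [253. 234.]
-5 [280. 216.] [253. 231.]
0 [279. 214.] [253. 228.]
5 [278. 211.] [253. 226.]
19 [277. 205.] [253. 219.]
160 ............................oooooooooooooooooooooooooooo.............................
166 .......................ooooooooooooooooo..oooo......ooooooooo........................
172 ....................oooooooo.......ooo...ooooo.....ooooooooooooo.....................
178 .................ooooooooooooo.......ooooo.ooo..oooooooooooooooooo...................
184 ................oooooooooooooooooooo.......ooooooooooooooooooooooooo.................
190 ..............oooooooooooooooooooooooooooooooooooooooooooo.ooooooooooo...............
196 .............oooooooooooooooooooooooooooooooooooooooooooooooooooooooooo..............
202 ............oooooooooooooooooooooooooooooooooooooooooooooooooooooooooooo.............
208 ............oooooooooooooooooooooooooooooooooooooooooooooooooooooooooooo.............
214 ...o........ooooooooooooooooooooooooooooooooooooooooooooooooooooo.....oo.............
220 ....oo......oooooooooooo.###.oooooooooooooooooooooooooo####ooo......oooo.............
226 .....oooo....oooooooo.######.oooooooooooooooooooooooooo#######.oooooooo..............
232 #..###........oo...#########.oooooooooooooooooooooooooo#########.oooo.#..#..#...#####
238 ##############.oo###########.oooooooooooooooooooooooooo###########.oo################
```

Emit:
drive_tool(rows=[[[0,0,0.013,0,0,0,0.35],[0,0,0.013,0,0,0,0.35],[0,0,0,0,0,0,0.35],[0,0,0,0,0,0,0],[0,0,0,0,0,0,0]]])

```text
t: 19.98
eef_pos: [536.9, -247.2, 38.6]
tcp_rot: [-3.141, -0.001, -2.893]
ft_force: [-0.5, 0.2, -0.1]
opening: 0.2
grip_force: 30.1
```

Emit:
drive_tool(rows=[[[0,0,0,0,0,0,0],[0,0,0,0,0,0,0]]])

```text
t: 20.23
eef_pos: [536.9, -247.2, 38.6]
tcp_rot: [-3.141, -0.001, -2.893]
ft_force: [0.3, -0.4, 0.8]
opening: 0.193
grip_force: 30.0
```

```bash
python3 - <<'E'
from h import *
st(); E=env.state()["eef_pos"]
plan([(E+[0,0,40],None,0,2),(E+[0,0,180],None,0,4)])
E
```

```text
t 20.23 [ 536.9 -247.2   38.6] [-3.141e+00 -1.000e-03 -2.893e+00] f [ 0.3 -0.4  0.8] op 0.193 g 30.0 j [-0.54  0.66  1.79 -0.    0.69 -2.36]
[[[0,0,-0.08,0,0,0,0.0],[0,0,-0.08,0,0,0,0.0],[0,0,-0.14,0,0,0,0.0],[0,0,-0.14,0,0,0,0.0],[0,0,-0.14,0,0,0,0.0]]]
[[[0,-0.001,-0.14,0,0,0,0.0]]]
end [ 537.  -247.2  218.6] [-3.141e+00 -1.000e-03 -2.893e+00]
```

Emit:
drive_tool(rows=[[[0,0,-0.06,0,0,0,0],[0,0,-0.1,0,0,0,0],[0,0,-0.18,0,0,0,0],[0,0,-0.2,0,0,0,0],[0,0,-0.2,0,0,0,0]]])

```text
t: 20.85
eef_pos: [536.6, -246.8, 226.3]
tcp_rot: [-3.14, -0.0, -2.893]
ft_force: [0.5, -0.6, -1.4]
opening: 0.192
grip_force: 30.0
```

```bash
python3 - <<'E'
from h import *
st()
for c in("side","scene"): look(c,("mug_mouth","lid","lid_knob"))
Q=down(3.39)
plan([([655.8,-7,250],Q,0,8),([655.8,-7,250],Q,0,2)])
E
```

```text
t 20.85 [ 536.6 -246.8  226.3] [-3.14  -0.    -2.893] f [ 0.5 -0.6 -1.4] op 0.192 g 30.0 j [-0.54  0.42  1.62 -0.    1.09 -2.36]
side mug_mouth 0.57 [659.2  -7.5 176. ] [299. 156.]
side mug_mouth 0.16 [560.2  59.7  74.1] [259. 186.]
side lid 0.96 [ 364.9 -281.5   -1.7] [241. 284.]
side lid 0.88 [ 539.5 -243.8  190.6] [305. 185.]
side lid_knob 0.93 [ 537.9 -247.7  232.5] [306. 168.]
side lid_knob 0.85 [ 364.2 -285.5   43.5] [241. 268.]
scene mug_mouth 0.32 [514.7  72.6  86. ] [237. 191.]
scene lid 0.82 [ 539.7 -245.5  192.4] [338. 213.]
scene lid 0.73 [385.4 213.6   6.4] [178. 213.]
scene lid_knob 0.76 [ 364.6 -283.8   43.5] [310. 297.]
scene lid_knob 0.73 [ 537.3 -252.4  230.8] [342. 206.]
[[[-0.087,0.102,-0.014,0,0,0,0.0],[-0.087,0.101,-0.014,0,0,0,0.0],[-0.087,0.102,-0.014,0,0,0,0.0],[-0.087,0.101,-0.014,0,0,0,0.0],[-0.088,0.102,-0.014,0,0,0,0.0]]]
[[[-0.087,0.101,-0.014,0,0,0,0.0],[-0.088,0.102,-0.014,0,0,0,0.0],[-0.087,0.101,-0.013,0,-0.001,0,0.0],[0,0,0,0,0,0,0.0],[0,0,0,0,0,0,0.0]]]
end [655.8  -7.1 249.9] [ 3.141e+00  1.000e-03 -2.893e+00]
```

Emit:
drive_tool(rows=[[[-0.087,0.102,-0.014,0,0,0,0],[-0.087,0.101,-0.014,0,0,0,0],[-0.087,0.102,-0.014,0,0,0,0],[-0.087,0.101,-0.014,0,0,0,0],[-0.088,0.102,-0.014,0,0,0,0]]])

```text
t: 21.88
eef_pos: [611.5, -96.1, 239.8]
tcp_rot: [3.142, -0.002, -2.893]
ft_force: [-0.7, 0.3, -1.3]
opening: 0.195
grip_force: 30.0
```

Emit:
drive_tool(rows=[[[-0.087,0.101,-0.014,0,0,0,0],[-0.088,0.102,-0.014,0,0,0,0],[-0.087,0.101,-0.013,0,-0.001,0,0],[0,0,0,0,0,0,0],[0,0,0,0,0,0,0]]])

```text
t: 22.5
eef_pos: [655.8, -7.7, 250.0]
tcp_rot: [-3.141, 0.001, -2.893]
ft_force: [-0.3, 0.4, -1.0]
opening: 0.195
grip_force: 30.0
```

```bash
python3 - <<'E'
from h import *
st()
for c in("side","scene","wrist","side","scene"): print(c); look(c,("mug_mouth","mug","lid","lid_knob"))
E
```

```text
t 22.5 [655.8  -7.7 250. ] [-3.141e+00  1.000e-03 -2.893e+00] f [-0.3  0.4 -1. ] op 0.195 g 30.0 j [-0.11  0.5   1.42 -0.    1.21 -1.93]
side
side mug_mouth 0.24 [614.2 226.2   4.4] [254. 186.]
side mug 0.77 [644.8  10.3  82.7] [291. 184.]
side lid 0.89 [658.2  -4.3 212.3] [298. 144.]
side lid 0.84 [ 366.7 -282.3    3.4] [242. 282.]
side lid_knob 0.9 [381.9 209.4  35.1] [192. 190.]
side lid_knob 0.84 [ 362.6 -285.1   44.9] [240. 268.]
scene
scene mug_mouth 0.93 [658.3  -4.7 177.7] [285. 154.]
scene mug 0.71 [643.1  10.3  82.4] [276. 176.]
scene mug 0.62 [ 6.160e+02 -2.337e+02  2.000e-01] [336. 233.]
scene lid 0.89 [653.4  -6.1 217.3] [285. 145.]
scene lid 0.71 [ 3.636e+02 -2.859e+02 -2.000e-01] [309. 305.]
scene lid_knob 0.81 [657.1 -10.3 257.9] [288. 135.]
scene lid_knob 0.74 [386.3 210.5  45.6] [178. 205.]
wrist
wrist mug 0.6 [6.202e+02 2.279e+02 5.000e-01] [408. 181.]
wrist lid 0.92 [388.4 209.9  -0.5] [461.  12.]
wrist lid 0.71 [655.8  -9.7 209.9] [250. 208.]
wrist lid_knob 0.79 [654.7  -9.6 256.3] [250. 228.]
side
side mug_mouth 0.71 [658.   -7.3 174.1] [298. 157.]
side mug 0.84 [644.   15.1  81.7] [290. 184.]
side lid 0.94 [ 365.7 -283.    -0.8] [242. 284.]
side lid 0.91 [384.8 211.3   2.4] [194. 198.]
side lid_knob 0.66 [654.9  -9.6 253.2] [299. 131.]
side lid_knob 0.63 [ 366.4 -287.4   43.6] [242. 268.]
scene
scene mug_mouth 0.69 [655.8  -6.1 179.4] [285. 154.]
scene mug 0.89 [645.   12.3  79.5] [276. 176.]
scene lid 0.94 [383.8 211.4   4.3] [179. 214.]
scene lid 0.92 [655.9  -5.8 214.4] [285. 145.]
scene lid_knob 0.88 [ 360.3 -285.2   41. ] [310. 299.]
scene lid_knob 0.69 [656.2  -8.  255.8] [287. 135.]
```

Emit:
drive_tool(rows=[[[-0.004,0,0.05,0,0,0,0],[0,0,0.05,0,0,0,0],[0,0,0.036,0,0,0,0],[0,0,0.012,0,0,0,0],[0,0,0,0,0,0,0]]])

```text
t: 24.38
eef_pos: [657.3, -7.1, 213.9]
tcp_rot: [-3.141, 0.002, -2.893]
ft_force: [0.1, -0.5, 0.0]
opening: 0.192
grip_force: 30.0
```

Emit:
drive_tool(rows=[[[0,0,0.006,0,0,0,0],[0,0,0.006,0,0,0,0],[0,0,0,0,0,0,0]]])

```text
t: 24.75
eef_pos: [657.3, -7.1, 211.2]
tcp_rot: [-3.141, 0.003, -2.893]
ft_force: [0.0, 0.1, 0.3]
opening: 0.191
grip_force: 30.0
```

Emit:
drive_tool(rows=[[[0,0,0.006,0,0,0,0],[0,0,0,0,0,0,0]]])

```text
t: 25.0
eef_pos: [657.7, -7.2, 210.8]
tcp_rot: [-3.14, 0.005, -2.893]
ft_force: [-1.3, -0.3, 8.4]
opening: 0.195
grip_force: 30.0
```

Emit:
drive_tool(rows=[[[0,0,0.006,0,0,0,0],[0,0,0,0,0,0,0]]])

```text
t: 25.25
eef_pos: [658.1, -7.3, 210.6]
tcp_rot: [-3.139, 0.006, -2.893]
ft_force: [-2.5, -0.5, 15.2]
opening: 0.195
grip_force: 30.1
```

Emit:
drive_tool(rows=[[[0,0,-0.006,0,0,0,0],[0,0,0,0,0,0,0.35],[0,0,0,0,0,0,0.35],[0,0,0,0,0,0,0.35]]])

```text
t: 25.75
eef_pos: [657.2, -7.1, 209.2]
tcp_rot: [-3.141, 0.002, -2.893]
ft_force: [-0.8, 0.4, 0.1]
opening: 0.346
grip_force: 0.0
```

```bash
python3 - <<'E'
from h import *
st()
for c in("side","scene","wrist","side","scene"): print(c); look(c,("mug_mouth","mug","lid","lid_knob"))
E
```

```text
t 25.75 [657.2  -7.1 209.2] [-3.141e+00  2.000e-03 -2.893e+00] f [-0.8  0.4  0.1] op 0.346 g 0.0 j [-0.11  0.54  1.47  0.    1.13 -1.93]
side
side mug_mouth 0.72 [659.8  -6.6 174.1] [299. 157.]
side mug 0.72 [640.3  12.8  81.9] [289. 185.]
side lid 0.89 [ 367.3 -284.1    1.4] [243. 284.]
side lid 0.8 [660.4  -4.8 173.2] [299. 157.]
side lid_knob 0.87 [383.6 207.9  38.4] [193. 189.]
side lid_knob 0.68 [655.9  -8.8 213.8] [298. 144.]
scene
scene mug_mouth 0.96 [656.7  -2.7 179. ] [284. 154.]
scene mug 0.98 [643.8  11.7  82.8] [276. 176.]
scene lid 0.87 [655.9  -6.8 178.4] [285. 154.]
scene lid 0.76 [384.9 212.2   2.7] [179. 214.]
scene lid_knob 0.97 [ 363.6 -284.5   42.8] [310. 298.]
scene lid_knob 0.95 [383.5 214.6  43.6] [176. 206.]
wrist
wrist mug_mouth 0.59 [489.5 -45.3  66.8] [257.  12.]
wrist lid 0.81 [660.8  -8.4 172.6] [250. 214.]
wrist lid 0.46 [ 620.  -230.9   -2.1] [ 92. 102.]
wrist lid_knob 0.82 [657.  -12.1 214.5] [246. 229.]
side
side mug_mouth 0.92 [657.4  -6.4 178.7] [298. 156.]
side mug_mouth 0.69 [643.8  12.4  81.3] [290. 185.]
side mug 0.62 [657.6  -4.9 173.3] [298. 157.]
side mug 0.61 [640.4  11.7  84.8] [289. 184.]
side lid 0.98 [ 3.687e+02 -2.801e+02 -2.000e-01] [242. 283.]
side lid 0.91 [384.  212.5   1.1] [193. 199.]
side lid_knob 0.81 [ 363.8 -284.3   42.5] [241. 268.]
side lid_knob 0.81 [384.3 209.1  35.8] [193. 190.]
scene
scene mug_mouth 0.68 [656.4  -6.1 178.6] [285. 154.]
scene mug 0.75 [645.5  11.4  82.7] [277. 175.]
scene lid 0.84 [656.7  -5.7 174.4] [285. 155.]
scene lid 0.78 [381.5 210.8   2.5] [178. 215.]
scene lid_knob 0.97 [386.9 210.4  45.1] [178. 205.]
scene lid_knob 0.95 [656.2 -12.3 214.1] [287. 146.]
```

Emit:
drive_tool(rows=[[[0,0,-0.1,0,0,0,0.6],[0,0,-0.15,0,0,0,0.6],[0.04,0,-0.1,0,0,0,0.6],[0.15,0,0,0,0,0,0.6],[0,0,0,0,0,0,0.6]]])

```text
t: 27.62
eef_pos: [609.6, -19.0, 297.8]
tcp_rot: [-3.14, 0.003, -2.894]
ft_force: [0.4, -1.0, 0.4]
opening: 0.6
grip_force: 0.0
```

```bash
cat > kin.py <<'E'
from h import *
from scipy.optimize import least_squares
D=[([166.47,602.16,207.87],[-3.1405,0,2.8718],[1.1954,.4915,1.5595]),
([531.9,227.9,300.1],[-3.141,.001,-2.585],[.29,.34,1.55]),([547.9,218.6,138.9],[3.082,-.001,-2.734],[.24,.52,1.72]),
([547.6,218.9,90.9],[3.082,-.001,-2.733],[.24,.58,1.76]),([552.5,209.8,224],[3.083,.003,-2.733],[.22,.43,1.63]),
([671.8,-46.2,223.8],[2.962,.001,-2.734],[-.23,.59,1.35]),([675.5,-39.5,156.5],[2.963,.002,-2.733],[-.22,.65,1.42]),
([528,-249.6,220.6],[3.138,-.005,-2.895],[-.55,.42,1.64]),([537.1,-247.4,45.6],[-3.14,0,-2.893],[-.54,.65,1.79]),
([655.8,-7.7,250],[-3.141,.001,-2.893],[-.11,.5,1.42]),([657.2,-7.1,209.2],[-3.141,.002,-2.893],[-.11,.54,1.47])]
s=env.state(); D.append((s["eef_pos"],s["tcp_rot"],s["joints"][:3]))
def wc(x,j):
    a1,h,L2,L3,c3,d,L6,c2=x; r=a1+L2*np.sin(j[1]+c2)+L3*np.sin(j[1]+j[2]+c3); z=h+L2*np.cos(j[1]+c2)+L3*np.cos(j[1]+j[2]+c3)
    return np.array([r*np.cos(j[0])-d*np.sin(j[0]),r*np.sin(j[0])+d*np.cos(j[0]),z])
def res(x): return np.concatenate([wc(x,j)+x[6]*R.from_euler('xyz',e).apply([0,0,1])-p for p,e,j in D]+[(x-x0)*[.02,.02,.02,.02,10,.02,.02,50]])
x0=np.array([0,400,600,600,0,66,300,0.])
f=least_squares(res,x0); X=f.x
def ik(p,q):
    t=np.array(p)-X[6]*q.apply([0,0,1]); g=least_squares(lambda j:wc(X,j)-t,[.1,.5,1.7]); j=g.x
    zt=q.apply([0,0,1]); c=np.cos(j[0]);sn=np.sin(j[0]); fa=j[1]+j[2]
    f_=np.array([np.sin(fa)*c,np.sin(fa)*sn,np.cos(fa)]); return j,np.abs(g.fun).max(),np.arccos(f_@zt), zt[0]*c+zt[1]*sn
E
python3 - <<'E'
from kin import *
st(); print(X.round(2),np.abs(f.fun[:36]).max().round(1))
s=env.state(); print(ik(s["eef_pos"],rot()),s["joints"].round(2))
for k in(-23,60,110):
  for tilt in(30,20,10,0):
    a=np.radians(tilt); zt=R.from_euler('z',-.13).apply([np.sin(a),0,-np.cos(a)]); n=R.from_euler('z',-.13).apply([-.5,0,.866])
    xt=R.from_euler('z',-.13).apply([-np.cos(a),0,-np.sin(a)]); q=R.from_matrix(np.c_[xt,np.cross(zt,xt),zt])
    print(k,tilt,[np.round(v,2) for v in ik(np.array([509.5,57,80])+k*n,q)])
look("wrist",("lid","lid_knob","ring_mark","knob_mark","knob_top","switch_tip","plate_centre"))
E
```

```text
t 27.62 [609.6 -19.  297.8] [-3.140e+00  3.000e-03 -2.894e+00] f [ 0.4 -1.   0.4] op 0.6 g 0.0 j [-0.14  0.39  1.48  0.    1.27 -1.96]
[ 6.2800e+00  2.1319e+02  5.8434e+02  4.1572e+02  1.0000e-01  6.5360e+01
  2.9487e+02 -1.0000e-02] 3.5
(array([-0.13857557,  0.39301301,  1.47649581]), np.float64(1.0658141036401503e-14), np.float64(1.2687527365587659), np.float64(0.0033310969116549503)) [-0.14  0.39  1.48  0.    1.27 -1.96]
-23 30 [array([0.02, 0.52, 2.31]), np.float64(0.0), np.float64(0.22), np.float64(0.49)]
-23 20 [array([0.01, 0.5 , 2.19]), np.float64(0.0), np.float64(0.11), np.float64(0.34)]
-23 10 [array([-0.01,  0.52,  2.07]), np.float64(0.0), np.float64(0.38), np.float64(0.17)]
-23 0 [array([-0.02,  0.56,  1.95]), np.float64(0.0), np.float64(0.64), np.float64(0.0)]
60 30 [array([0.04, 0.31, 2.33]), np.float64(0.0), np.float64(0.09), np.float64(0.49)]
60 20 [array([0.02, 0.31, 2.21]), np.float64(0.0), np.float64(0.27), np.float64(0.34)]
60 10 [array([0.01, 0.34, 2.1 ]), np.float64(0.0), np.float64(0.53), np.float64(0.17)]
60 0 [array([-0.01,  0.4 ,  1.98]), np.float64(0.0), np
[... 203 characters left out ...]
.34)]
110 10 [array([0.01, 0.24, 2.1 ]), np.float64(0.0), np.float64(0.63), np.float64(0.17)]
110 0 [array([-0.  ,  0.3 ,  1.99]), np.float64(0.0), np.float64(0.86), np.float64(0.0)]
wrist lid 0.94 [660.1  -8.3 173.5] [251. 230.]
wrist lid 0.61 [386.9 209.5  -0.8] [434.  57.]
wrist lid_knob 0.85 [655.  -14.3 213.8] [246. 239.]
wrist lid_knob 0.63 [388.5 212.7  39.1] [453.  53.]
wrist ring_mark 0.81 [557.   59.5  71.4] [317. 147.]
wrist knob_mark 0.59 [519.8  72.2  84.1] [336. 122.]
wrist knob_top 0.9 [513.4  53.9  78. ] [323. 114.]
wrist knob_top 0.26 [ 619.7 -232.5   -1.5] [124. 136.]
wrist switch_tip 0.49 [491.3 -48.4  65.2] [253.  78.]
wrist switch_tip 0.23 [557.6  62.3  71.7] [318. 147.]
```

```bash
cat >> kin.py <<'E'
SG=None
def fk(j,sg=1):
    q=R.from_euler('z',j[0])*R.from_euler('y',j[1]+j[2])*R.from_euler('z',sg*j[3])*R.from_euler('y',j[4])*R.from_euler('z',j[5]+np.pi/2)
    return wc(X,j)+X[6]*q.apply([0,0,1]),q
def jplan(segs,jaw,sg=1):
    s=env.state(); j=s["joints"].copy(); p0,q0=fk(j,sg); dp=s["eef_pos"]-p0; dq=q0.inv()*rot(s); G=[]
    for jt,n in segs:
        jt=np.array(jt,float)
        for i in range(n): a,b=fk(j+(jt-j)*(i+1)/n,sg); G.append((a+dp,b*dq,jaw,1))
        j=jt
    plan(G)
def panel_rot(tilt,roll,yaw=-.13):
    "tool z into panel, tilted; roll 0: tool x up the slope"
    a=np.radians(tilt); M=R.from_euler('z',yaw); zt=M.apply([np.sin(a),0,-np.cos(a)]); xt=M.apply([np.cos(a),0,np.sin(a)])
    return R.from_matrix(np.c_[xt,np.cross(zt,xt),zt])*R.from_euler('z',roll)
E
python3 - <<'E'
from kin import *
for sg in(1,-1):
    _,q=fk([-.23,.59,1.35,.15,1.31,-2.25],sg); print(sg,q.as_euler('xyz').round(3),"want",[2.962,.001,-2.734])
    _,q=fk([.24,.52,1.72,.07,.91,-1.78],sg); print(sg,q.as_euler('xyz').round(3),"want",[3.082,-.001,-2.734])
jplan([([.06,.18,2.3,0,.35,-1.4],8),([.06,.18,2.3,0,.35,-1.4],2)],.6)
E
```

```text
1 [ 2.963e+00  1.000e-03 -2.739e+00] want [2.962, 0.001, -2.734]
1 [ 3.086e+00  2.000e-03 -2.736e+00] want [3.082, -0.001, -2.734]
-1 [-3.102 -0.175 -2.649] want [2.962, 0.001, -2.734]
-1 [-3.09  -0.021 -2.65 ] want [3.082, -0.001, -2.734]
[[[0.048,0.083,0.09,0.004,-0.012,0.014,0.6],[0.066,0.081,0.082,0.003,-0.012,0.015,0.6],[0.083,0.077,0.072,0.002,-0.012,0.014,0.6],[0.099,0.071,0.062,0.001,-0.012,0.014,0.6],[0.113,0.062,0.05,-0.001,-0.012,0.015,0.6]]]
[[[0.125,0.052,0.038,-0.001,-0.013,0.014,0.6],[0.135,0.04,0.023,-0.003,-0.012,0.015,0.6],[0.141,0.027,0.01,-0.004,-0.012,0.014,0.6],[0,0,0,0,0,0,0.6],[0,0,0,0,0,0,0.6]]]
end [408.6  90.7 156.5] [3.088 0.308 3.024]
```

Emit:
drive_tool(rows=[[[0.048,0.083,0.09,0.004,-0.012,0.014,0.6],[0.066,0.081,0.082,0.003,-0.012,0.015,0.6],[0.083,0.077,0.072,0.002,-0.012,0.014,0.6],[0.099,0.071,0.062,0.001,-0.012,0.014,0.6],[0.113,0.062,0.05,-0.001,-0.012,0.015,0.6]]])

```text
t: 28.65
eef_pos: [500.8, 59.1, 196.7]
tcp_rot: [-3.135, 0.196, -3.119]
ft_force: [0.5, -0.4, -0.2]
opening: 0.597
grip_force: 0.0
```

Emit:
drive_tool(rows=[[[0.125,0.052,0.038,-0.001,-0.013,0.014,0.6],[0.135,0.04,0.023,-0.003,-0.012,0.015,0.6],[0.141,0.027,0.01,-0.004,-0.012,0.014,0.6],[0,0,0,0,0,0,0.6],[0,0,0,0,0,0,0.6]]])

```text
t: 29.28
eef_pos: [409.5, 90.7, 157.3]
tcp_rot: [3.088, 0.309, 3.024]
ft_force: [-0.2, -0.4, 0.3]
opening: 0.602
grip_force: 0.0
```

```bash
python3 - <<'E'
from kin import *
st(); print(env.state()["joints"].round(3))
look("wrist",("ring_mark","knob_mark","knob_top","switch_tip","plate_centre","panel"),"dial1.png")
j=env.state()["joints"]
jplan([([*j[:3],np.pi,j[4],j[5]],20)],.6)
E
```

```text
t 29.27 [409.5  90.7 157.3] [3.088 0.309 3.024] f [-0.2 -0.4  0.3] op 0.602 g 0.0 j [ 0.06  0.19  2.29 -0.    0.35 -1.4 ]
[ 0.061  0.19   2.292 -0.003  0.346 -1.398]
wrist ring_mark 0.56 [557.1  61.5  70.4] [237. 280.]
wrist knob_mark 0.96 [518.3  74.   84.4] [244. 265.]
wrist knob_top 0.91 [509.9  54.5  80. ] [225. 258.]
wrist knob_top 0.72 [519.5  72.1  81.5] [242. 264.]
[[[0.006,0.062,-0.002,-0.017,0.003,0.047,0.6],[0.006,0.062,-0.001,-0.016,0.003,0.047,0.6],[0.006,0.061,-0.002,-0.017,0.003,0.047,0.6],[0.007,0.062,-0.002,-0.017,0.003,0.047,0.6],[0.006,0.062,-0.001,-0.017,0.003,0.047,0.6]]]
[[[0.006,0.062,-0.002,-0.016,0.002,0.048,0.6],[0.006,0.062,-0.002,-0.017,0.003,0.047,0.6],[0.006,0.062,-0.001,-0.017,0.003,0.047,0.6],[0.006,0.061,-0.002,-0.016,0.003,0.047,0.6],[0.007,0.062,-0.001,-0.017,0.003,0.047,0.6]]]
[[[0.006,0.062,-0.002,-0.016,0.003,0.047,0.6],[0.006,0.062,-0.002,-0.017,0.003,0.047,0.6],[0.006,0.062,-0.002,-0.017,0.003,0.047,0.6],[0.006,0.061,-0.001,-0.017,0.003,0.047,0.6],[0.006,0.062,-0.002,-0.016,0.003,0.048,0.6]]]
[[[0.007,0.062,-0.001,-0.017,0.003,0.047,0.6],[0.006,0.062,-0.002,-0.017,0.003,0.047,0.6],[0.006,0.062,-0.002,-0.016,0.003,0.047,0.6],[0.006,0.061,-0.001,-0.017,0.003,0.047,0.6],[0.007,0.062,-0.002,-0.017,0.003,0.047,0.6]]]
end [564.9 100.4 277.9] [-2.876 -0.981 -0.256]
```

Emit:
drive_tool(rows=[[[0.006,0.062,-0.002,-0.017,0.003,0.047,0.6],[0.006,0.062,-0.001,-0.016,0.003,0.047,0.6],[0.006,0.061,-0.002,-0.017,0.003,0.047,0.6],[0.007,0.062,-0.002,-0.017,0.003,0.047,0.6],[0.006,0.062,-0.001,-0.017,0.003,0.047,0.6]]])

```text
t: 30.25
eef_pos: [427.1, 162.4, 174.6]
tcp_rot: [2.672, 0.06, 2.309]
ft_force: [-0.0, 0.3, -0.1]
opening: 0.601
grip_force: 0.0
```

Emit:
drive_tool(rows=[[[0.006,0.062,-0.002,-0.016,0.002,0.048,0.6],[0.006,0.062,-0.002,-0.017,0.003,0.047,0.6],[0.006,0.062,-0.001,-0.017,0.003,0.047,0.6],[0.006,0.061,-0.002,-0.016,0.003,0.047,0.6],[0.007,0.062,-0.001,-0.017,0.003,0.047,0.6]]])

```text
t: 30.88
eef_pos: [480.9, 194.6, 217.4]
tcp_rot: [2.499, -0.38, 1.701]
ft_force: [0.6, 0.0, -0.9]
opening: 0.602
grip_force: 0.0
```

```bash
python3 -c "
from h import *
st()"
```

```text
t 30.88 [480.9 194.6 217.4] [ 2.499 -0.38   1.701] f [ 0.6  0.  -0.9] op 0.602 g 0.0 j [ 0.08  0.19  2.28  1.55  0.34 -1.36]
```

```bash
cat >> kin.py <<'E'
def ikf(p,q,j0):
    def r(j): a,b=fk(j); return np.r_[(a-p)/100,(b.inv()*q).as_rotvec()]
    g=least_squares(r,j0); return g.x,np.abs(g.fun).max()
E
python3 - <<'E'
from kin import *
KT=np.array([510.5,56,80.]); n=R.from_euler('z',-.13).apply([-.5,0,.866])
s=env.state(); p0,q0=fk(s["joints"]); dp=s["eef_pos"]-p0; print("model err",dp.round(1),np.degrees((q0.inv()*rot(s)).magnitude()).round(2))
j0=[.08,.3,2.3,3.1,.25,-1.3]
for k,t in((50,40),(50,36),(15,33),(-23,33),(-23,30)):
    j,e=ikf(KT+k*n-dp,panel_rot(t,0),j0); print(k,t,j.round(2),round(e,4))
j,e=ikf(KT+50*n-dp,panel_rot(40,0),j0)
jplan([(j,11),(j,1)],.6)
E
```

```text
model err [-0.9 -1.2  0.6] 0.0
50 40 [ 0.06  0.39  2.43  3.47  0.39 -1.73] 0.0
50 36 [ 0.05  0.37  2.38  3.57  0.25 -1.84] 0.0
15 33 [ 0.03  0.45  2.34  3.54  0.23 -1.82] 0.0
-23 33 [ 0.03  0.54  2.32  3.43  0.31 -1.71] 0.0
-23 30 [ 0.02  0.53  2.29  3.51  0.21 -1.8 ] 0.0
[[[-0.009,0.01,0.024,-0.009,0.002,0.045,0.6],[-0.019,0.014,0.022,-0.009,0.001,0.046,0.6],[-0.029,0.018,0.021,-0.011,-0.002,0.045,0.6],[-0.037,0.025,0.018,-0.012,-0.003,0.044,0.6],[-0.045,0.031,0.017,-0.013,-0.005,0.044,0.6]]]
[[[-0.052,0.037,0.016,-0.014,-0.007,0.044,0.6],[-0.058,0.046,0.014,-0.016,-0.007,0.043,0.6],[-0.063,0.053,0.012,-0.018,-0.009,0.043,0.6],[-0.067,0.061,0.012,-0.019,-0.01,0.041,0.6],[-0.071,0.069,0.01,-0.02,-0.011,0.041,0.6]]]
[[[-0.072,0.077,0.01,-0.022,-0.012,0.04,0.6],[0,0,0,0,0,0,0.6]]]
end [485.6  59.1 123.3] [-3.141 -0.697 -0.129]
```

Emit:
drive_tool(rows=[[[-0.009,0.01,0.024,-0.009,0.002,0.045,0.6],[-0.019,0.014,0.022,-0.009,0.001,0.046,0.6],[-0.029,0.018,0.021,-0.011,-0.002,0.045,0.6],[-0.037,0.025,0.018,-0.012,-0.003,0.044,0.6],[-0.045,0.031,0.017,-0.013,-0.005,0.044,0.6]]])

```text
t: 31.5
eef_pos: [508.4, 164.5, 190.1]
tcp_rot: [2.736, -0.726, 0.966]
ft_force: [0.4, -0.1, -0.7]
opening: 0.601
grip_force: 0.0
```

Emit:
drive_tool(rows=[[[-0.052,0.037,0.016,-0.014,-0.007,0.044,0.6],[-0.058,0.046,0.014,-0.016,-0.007,0.043,0.6],[-0.063,0.053,0.012,-0.018,-0.009,0.043,0.6],[-0.067,0.061,0.012,-0.019,-0.01,0.041,0.6],[-0.071,0.069,0.01,-0.02,-0.011,0.041,0.6]]])

```text
t: 32.12
eef_pos: [497.0, 78.1, 136.3]
tcp_rot: [3.098, -0.732, 0.04]
ft_force: [-0.1, -0.3, 0.0]
opening: 0.597
grip_force: 0.0
```

Emit:
drive_tool(rows=[[[-0.072,0.077,0.01,-0.022,-0.012,0.04,0.6],[0,0,0,0,0,0,0.6]]])

```text
t: 32.38
eef_pos: [485.5, 58.8, 123.0]
tcp_rot: [3.137, -0.697, -0.122]
ft_force: [0.4, -0.1, 0.4]
opening: 0.601
grip_force: 0.0
```

```bash
python3 - <<'E'
from kin import *
st(); s=env.state()
P=look("wrist",("ring_mark","knob_mark","knob_top","switch_tip"),"dial2.png")
np.savez("dial2.npz",K=P["camera_matrix"],T=P["pose"],E=s["eef_pos"],Q=rot(s).as_quat())
g=cv2.cvtColor(P["color"],cv2.COLOR_BGR2GRAY)
KT=np.array([510.5,56,80.]); n=R.from_euler('z',-.13).apply([-.5,0,.866])
print("knob",px(P,KT),"ring ax",px(P,KT-29.5*n), "tips",px(P,s["eef_pos"]+rot(s).apply([10,28,-5])),px(P,s["eef_pos"]+rot(s).apply([10,-28,-5])))
u=px(P,KT).astype(int)
for r in range(max(0,u[1]-60),min(384,u[1]+70),4): print(r,''.join('#' if v<45 else('.' if v<120 else('o' if v<190 else '@')) for v in g[r,u[0]-90:u[0]+90:2]))
E
```

```text
t 32.38 [485.5  58.8 123. ] [ 3.137 -0.697 -0.122] f [ 0.4 -0.1  0.4] op 0.601 g 0.0 j [ 0.05  0.39  2.43  3.45  0.38 -1.73]
wrist ring_mark 0.58 [553.8  59.6  71.6] [242. 178.]
wrist knob_mark 0.64 [521.1  71.7  82.5] [232. 208.]
wrist knob_top 0.67 [511.5  55.5  79. ] [252. 218.]
wrist switch_tip 0.66 [489.2 -49.9  66.1] [377. 233.]
knob [251.96922995 218.39613089] ring ax [252.02753835 213.10142443] tips [296.76619088 219.69068454] [208.12050626 219.78702701]
158 ...o...o.ooooooooooooooooooo@@@@@@@@@@@@@@@@@@.@@@@@@@@@@@@@@@@@@@@@@@@@@@@@@@@@@@@@@@@@@@
162 .........ooooooooooooooooooo@@@@@@@@o.@@@@@@@@.@@@@@@@@o@@@@@@@@@@@@@@@@@@@@@@@@@@@@@@@@@@
166 .........ooooooooooooooooooo@@@@@@@@@@o@@@@@@@o@@@@@@@.@@@@@@@@@@@@@@@@@@@@@@@@@@@@@@@@@@@
170 .........oooooooooooooooooooo.@@@@@@@@@@o@ooooooo@@@@@@@@@@@@@@@@@@@@@@@@@@@@@@@@@@@@@@@@@
174 .........ooooooooooooooooooooooo@@@@..oooooooooooooooo.o@@@@@.@@@@@@@@@@@@@@@@@@@@@@@@@@@@
178 .........oooooooooooooooooooooo@@o.ooooo@@ooooooooooooooooo@@@@@@@@@@@@@@@@@@@@@@@@@@@@@@@
182 .........ooooooooooooooooooooo..ooooooooo@@oooooooooooooooo
[... 1801 characters left out ...]
...................................
262 ..........................................................................................
266 ..........................................................................................
270 ..........................................................................................
274 ..........................................................................................
278 ..........................................................................................
282 .#...............#........................................................................
286 #################.......................................................ooo###############
```

```bash
cat > ang.py <<'E'
from h import *
M=R.from_euler('z',-.13); n=M.apply([-.5,0,.866]); xp=M.apply([.866,0,.5]); yp=M.apply([0,1,0])
def plane(P,uv,P0):
    K=P["camera_matrix"]; d=np.linalg.solve(K,[*uv,1]); v=P["pose"][:3,:3]@np.array([d[0],-d[1],-d[2]]); o=P["pose"][:3,3]
    return o+v*((P0-o)@n)/(v@n)
def line(P,g,KT,off,box,thr):
    x0,x1,y0,y1=box; ys,xs=np.nonzero(g[y0:y1,x0:x1]>thr); wt=g[y0:y1,x0:x1][ys,xs]-thr*1.
    C=KT+off*n; q=np.array([plane(P,(x+x0,y+y0),C)-C for x,y in zip(xs,ys)]); ab=np.c_[q@xp,q@yp]
    m=np.average(ab,axis=0,weights=wt); u,s,vt=np.linalg.svd((ab-m)*np.sqrt(wt)[:,None]); d=vt[0]; d=d if d@m>0 else -d
    perp=m[0]*d[1]-m[1]*d[0]
    return len(xs),m.round(1),"line deg cw",np.degrees(np.arctan2(-d[1],d[0])).round(1),"radial deg cw",np.degrees(np.arctan2(-m[1],m[0])).round(1),"axis miss",perp.round(1),"sv",s.round(0)[:2]
E
python3 - <<'E'
from ang import *
f=np.load("dial2.npz"); P={"camera_matrix":f["K"],"pose":f["T"]}; g=cv2.cvtColor(cv2.imread("pics/dial2.png"),cv2.COLOR_BGR2GRAY).astype(int)
KT=np.array([510.5,56,80.])
print("ring",line(P,g,KT,-29.5,(238,252,175,194),200)); print("knob",line(P,g,KT,0,(232,256,206,222),170))
for r in range(172,196,2): print(r,g[r,234:256].tolist())
E
```

```text
ring (58, array([28.5,  7.6]), 'line deg cw', np.float64(-14.3), 'radial deg cw', np.float64(-14.9), 'axis miss', np.float64(-0.3), 'sv', array([183.,  32.]))
knob (69, array([3.6, 8.6]), 'line deg cw', np.float64(-70.0), 'radial deg cw', np.float64(-67.2), 'axis miss', np.float64(0.5), 'sv', array([311.,  55.]))
172 [202, 191, 230, 167, 169, 133, 115, 118, 121, 126, 123, 126, 120, 127, 124, 130, 128, 129, 132, 134, 129, 130]
174 [117, 119, 116, 123, 121, 124, 128, 134, 147, 147, 146, 144, 142, 153, 152, 151, 158, 160, 162, 161, 158, 155]
176 [124, 126, 133, 139, 145, 146, 168, 230, 241, 241, 211, 157, 158, 161, 157, 164, 160, 161, 159, 163, 162, 160]
178 [150, 155, 159, 155, 157, 153, 162, 209, 239, 237, 235, 165, 153, 159, 159, 158, 160, 159, 161, 162, 162, 161]
180 [154, 153, 159, 158, 155, 154, 152, 159, 217, 240, 237, 176, 152, 154, 157, 158, 160, 160, 161, 159, 158, 160]
182 [155, 157, 152, 155, 153, 155, 156, 153, 174, 241, 240, 235, 163, 155, 162, 160, 158, 158, 158, 160, 160, 161]
184 [154, 157, 156, 154, 155, 155, 155, 155, 159, 228, 240, 236, 204, 152, 161, 157, 158, 160, 161, 159, 161, 161]
186 [154, 150, 154, 156, 155, 153, 155, 154, 150, 192, 240, 238, 236, 165, 151, 157, 157, 156, 154, 157, 159, 159]
188 [155, 155, 155, 153, 156, 154, 157, 155, 151, 162, 226, 237, 237, 206, 151, 154, 156, 157, 157, 155, 156, 154]
190 [154, 152, 152, 154, 151, 154, 151, 153, 152, 159, 191, 241, 241, 209, 158, 155, 163, 161, 160, 160, 156, 158]
192 [154, 154, 152, 152, 156, 151, 154, 149, 154, 152, 158, 161, 160, 155, 158, 163, 161, 161, 163, 164, 160, 163]
194 [153, 150, 153, 152, 154, 153, 154, 156, 153, 119, 93, 90, 70, 31, 20, 32, 36, 25, 15, 23, 24, 46]
```

```bash
python3 - <<'E'
from kin import *
KT=np.array([510.5,56,80.]); n=R.from_euler('z',-.13).apply([-.5,0,.866]); Q=panel_rot(32,0)
plan([(KT+20*n,Q,.6,3),(KT-20*n,Q,.6,4),(KT-20*n,Q,.6,1)])
E
```

```text
[[[-0.008,0,0.04,0,-0.015,0.001,0.6],[-0.006,0,0.04,0,-0.015,0.001,0.6],[-0.003,0,0.04,-0.001,-0.015,0,0.6],[-0.001,0,0.04,0,0,0,0.6],[-0.002,0,0.04,0,0,0,0.6]]]
[[[-0.001,0,0.04,0,0,0,0.6],[-0.002,0,0.04,0,0,0,0.6],[0,0,0,0,0,0,0.6]]]
end [520.4  54.7  62.7] [ 3.139 -0.558 -0.128]
```

Emit:
drive_tool(rows=[[[-0.008,0,0.04,0,-0.015,0.001,0.6],[-0.006,0,0.04,0,-0.015,0.001,0.6],[-0.003,0,0.04,-0.001,-0.015,0,0.6],[-0.001,0,0.04,0,0,0,0.6],[-0.002,0,0.04,0,0,0,0.6]]])

```text
t: 33.25
eef_pos: [510.6, 55.8, 79.8]
tcp_rot: [3.139, -0.558, -0.129]
ft_force: [0.1, 0.3, 0.7]
opening: 0.601
grip_force: 0.0
```

Emit:
drive_tool(rows=[[[-0.001,0,0.04,0,0,0,0.6],[-0.002,0,0.04,0,0,0,0.6],[0,0,0,0,0,0,0.6]]])

```text
t: 33.62
eef_pos: [520.0, 54.3, 61.5]
tcp_rot: [3.139, -0.556, -0.13]
ft_force: [-0.6, 0.6, 0.4]
opening: 0.601
grip_force: 0.0
```

```bash
python3 - <<'E'
from ang import *
st(); s=env.state()
P=env.read_camera("wrist"); cv2.imwrite("pics/dial3.png",P["color"]); g=cv2.cvtColor(P["color"],cv2.COLOR_BGR2GRAY)
KT=np.array([510.5,56,80.]); print(px(P,KT),px(P,KT-29.5*n),px(P,KT-29.5*n+36*(xp*.966+yp*.25)),"rel",((KT-s["eef_pos"])@n).round(1))
for r in range(150,262,4): print(r,''.join('#' if v<45 else('.' if v<120 else('o' if v<190 else '@')) for v in g[r,162:342:2]))
E
```

```text
t 33.62 [520.   54.3  61.5] [ 3.139 -0.556 -0.13 ] f [-0.6  0.6  0.4] op 0.601 g 0.0 j [ 0.02  0.53  2.31  3.46  0.26 -1.75]
[251.7745139  242.42069335] [251.7760961  225.79374516] [238.04914723 175.74730914] rel 20.8
150 oooooooooooooooooooooooooooooooo@@@@@@@@@@@@@.@@@@@@@@@@@@@@@@@@@@@@@@@@@@@@@@@@@@@@@@@@@@
154 oooooooooooooooooooooooooooooooo.o@@@@@@@@@@@.@@@@@@@@@@@o@@@@@@@@@@@@@@@@@@@@@@@@@@@@@@@@
158 oooooooooooooooooooooooooooooooo@.o@@@@@@@@@@.@@@@@@@@@@o.@@@@@@@@@@@@@@@@@@@@@@@@@@@@@@@@
162 ooooooooooooooooooooooooooooooooo@@@@@@@@@@@@@@@@@@@@@@@o@@@@@@@@@@@@@@@@@@@@@@@@@@@@@@@@@
166 oooooooooooooooooooooo#ooooooooooo@@@..o..o....oo.o@.o@@@@@@@@@@@@@@@@@@@@@@@@@@@@@@@@@@@@
170 ooooooooooooooooooooooo#.o.ooooo....oooooooooooooooooo....@@@@@@@@..o@@@@@@@@@@@@@@@@@@@@@
174 oooooooooooooooooooooooooooo.......ooo@oooooooooooooooooooo...@@@@@@@@@@@@@@@@@@@@@@@@@@@@
178 ooooooooooooooooooooooooooo........oo@@@ooooooooooooooooooooooo@@@@@@@@@@@@@@@@@@@@@@@@@@@
182 oooooooooooooooooooooooo...........ooo@@oooooooooooooooooooooooo..o@@@@@@@@@@@@@@@@@@@@@@@
186 oooooooooooooo.#.oooooo
[... 1077 characters left out ...]
#####........##########.ooooooooooo
234 .ooo.oooooo############.......#ooooooo.#####################........############.ooooooooo
238 .oooo...o.#############.......#####.oooooooo.###############........##############oooooooo
242 .oooooo.###############.......###########.oo.###############........################oooooo
246 #oooo.#################........############################.........#################.oooo
250 .ooo###################........###########################..........###################.oo
254 .o####################...........#########################...........####################.
258 ..........................................................................................
```

Emit:
drive_tool(rows=[[[0,0,0,0,0,0,0],[0,0,0,0,0,0,0],[0,0,0,0,0,0,0],[0,0,0,0,0,0,0],[0,0,0,0,0,0,0]]])

```text
t: 34.3
eef_pos: [520.0, 55.0, 62.5]
tcp_rot: [3.139, -0.557, -0.128]
ft_force: [-0.6, 8.3, 2.3]
opening: 0.363
grip_force: 30.0
```

```bash
cat >> ang.py <<'E'
def auto(P,KT):
    "both line angles, in panel-rectified views of ring top and knob top"
    g=cv2.cvtColor(P["color"],cv2.COLOR_BGR2GRAY); out={}
    for nm,off,r0,r1,sc in(("ring",-29.5,23,35.5,8),("knob",0,0,17.5,16)):
        C=KT+off*n; W=40; src=np.float32([px(P,C+a*xp+b*yp) for a,b in((W,W),(W,-W),(-W,-W),(-W,W))]); N=2*W*sc
        H=cv2.getPerspectiveTransform(src,np.float32([[0,0],[N,0],[N,N],[0,N]])); rect=cv2.warpPerspective(g,H,(N,N))
        yy,xx=np.mgrid[:N,:N]; A=W-yy/sc; B=W-xx/sc; rr=np.hypot(A,B); th=np.degrees(np.arctan2(-B,A))
        out[nm]=(rect,A,B,rr,th,r0,r1)
    return out
E
python3 - <<'E'
from ang import *
st(); P=env.read_camera("wrist"); g=cv2.cvtColor(P["color"],cv2.COLOR_BGR2GRAY).astype(int)
KT=np.array([510.5,56,80.])
print("ring",line(P,g,KT,-29.5,(232,252,172,196),200)); print("knob",line(P,g,KT,0,(222,256,228,246),140))
E
```

```text
t 34.3 [520.   55.   62.5] [ 3.139 -0.557 -0.128] f [-0.6  8.3  2.3] op 0.363 g 30.0 j [ 0.02  0.53  2.31  3.46  0.26 -1.75]
ring (96, array([28.7,  7.6]), 'line deg cw', np.float64(-14.6), 'radial deg cw', np.float64(-14.9), 'axis miss', np.float64(-0.1), 'sv', array([238.,  44.]))
knob (116, array([3.7, 8.8]), 'line deg cw', np.float64(-70.4), 'radial deg cw', np.float64(-67.3), 'axis miss', np.float64(0.5), 'sv', array([190.,  32.]))
```

Emit:
drive_tool(rows=[[[0,0,0,0,0,0.03,0],[0,0,0,0,0,0.044,0],[0,0,0,0,0,0.044,0],[0,0,0,0,0,0.044,0],[0,0,0,0,0,0.044,0]]])

```text
t: 34.98
eef_pos: [520.0, 55.2, 62.5]
tcp_rot: [-2.782, -0.435, -0.86]
ft_force: [0.5, 11.6, 3.3]
opening: 0.366
grip_force: 30.2
```

Emit:
drive_tool(rows=[[[0,0,0,0,0,0.044,0],[0,0,0,0,0,0.04,0],[0,0,0,0,0,0.02,0],[0,0,0,0,0,0,0]]])

```text
t: 35.48
eef_pos: [520.1, 55.3, 62.5]
tcp_rot: [-2.667, -0.303, -1.177]
ft_force: [1.2, 13.3, 2.5]
opening: 0.365
grip_force: 30.3
```

```bash
python3 - <<'E'
from ang import *
st(); P=env.read_camera("wrist"); g=cv2.cvtColor(P["color"],cv2.COLOR_BGR2GRAY); cv2.imwrite("pics/dial4.png",P["color"])
KT=np.array([510.5,56,80.]); M2=lambda a,o,r:px(P,KT+o*n+r*(xp*np.cos(a)+yp*np.sin(a))).round(0)
print("turn",np.degrees((panel_rot(32,0).inv()*rot()).as_rotvec()).round(1) if 'panel_rot' in dir() else "", px(P,KT).round(),"expected ring",M2(.255,-29.5,22),M2(.255,-29.5,36),"knob",M2(.255,0,2),M2(.255,0,16))
for r in range(160,300,4): print(r,''.join('#' if v<45 else('.' if v<120 else('o' if v<190 else '@')) for v in g[r,162:342:2]))
E
```

```text
t 35.48 [520.1  55.3  62.5] [-2.667 -0.303 -1.177] f [ 1.2 13.3  2.5] op 0.365 g 30.3 j [ 0.02  0.53  2.31  3.46  0.26 -0.78]
turn  [253. 242.] expected ring [224. 214.] [205. 208.] knob [250. 241.] [228. 233.]
160 @@@@@@@@@@@@@@@@@@@@@@@@@@@@@@@@@@@@@o@@@@@@@@@@@@@@@@@@@@@@.@@@@@@@@@@@@@@@@@@@@@@@@@@@@@
164 @@@@@@@@@@@@@@@@@@@@@@@@@..@@@@@@@@@@@@@@@@@@oo@@@@@@@@@@@@o@@@@@@@@@@@@@@@@@@@@@@@@@@@@@@
168 @@@@@@@@@@@@@@@@@@@@@@@@@@@#@@@@@@@o....oooooooooooo....o@@@@@@@@@@@@@@@@@@@@@@@@@@@@@@@@@
172 @@@@@@@@@@@@@@@@@@@@@@@@@@@@@@@...oooooo.oooo..oooooooooo....@@@@@@@@@..@@@@@@@@@@@@@@@@@@
176 @@@@@@@@@@@@@@@@@@@@@@@@@@@@@..ooooooooooooooooooooooooooooo...@@@@@..o@@@@@@@@@@@@@@@@@@@
180 @@@@@@@@@@@@@@@@..o@@@@@@@o.oooooooooooooooooooooooooooooooooo.ooo@@@@@@@@@@@@@@@@@@@@@@@@
184 @@@@@@@@@@@@@@@@@@@..o@@..ooooooooooooooooooooooooooooooooooooo.....o@@@@@@@@@@@@@@@@@@@@@
188 @@@@@@@@@@@@@@@@@@@@@@@ooooooooooooooooooooooooooooooooooooooooooo...@@@@@@@@@@@@@@@@@@@@@
192 ooo@@@@@@@@@@@@@@@@@@.ooooooooooooooooooooooooooooooooooooooooooooo....@@@@@@@@@@@@@@@@@@@
196 oooooo@@@@@@@@@@@@@@oooooooooo
[... 1735 characters left out ...]
.......................o.##########
272 ..........##....................................................................##########
276 ...........#@o..................................................................##########
280 ...........#oo..................................................................##########
284 ...........#o.....##########.oooooooooooooooooooooooooooooooooo###########......##########
288 ...........#.o...###########oooo..oooooooooooooooooooooo..ooooo###########.....###.#######
292 #..........##...############.ooooo.ooooo.oooooooooooooo.ooo.oo.o###########....###########
296 #####.....#################oooooooooooooooo.ooooooooo.oooo.o.ooo##########################
```

Emit:
drive_tool(rows=[[[0,0,0,0,0,0,0.6],[0,0,0,0,0,0,0.6],[0,0,0,0,0,0,0.6],[0,0,-0.04,0,0,0,0.6],[0,0,-0.08,0,0,0,0.6]]])

```text
t: 36.15
eef_pos: [503.6, 56.4, 87.8]
tcp_rot: [-2.669, -0.302, -1.179]
ft_force: [0.1, -0.8, 0.2]
opening: 0.599
grip_force: 0.0
```

Emit:
drive_tool(rows=[[[0,0,-0.1,0,0,0,0.6],[0,0,-0.06,0,0,0,0.6],[0,0,0,0,0,0,0.6]]])

```text
t: 36.52
eef_pos: [483.0, 59.4, 122.9]
tcp_rot: [-2.665, -0.303, -1.179]
ft_force: [0.8, -0.0, -0.8]
opening: 0.599
grip_force: 0.0
```

```bash
python3 - <<'E'
from ang import *
st(); P=look("wrist",("ring_mark","knob_mark","knob_top","switch_tip"),"dial5.png"); g=cv2.cvtColor(P["color"],cv2.COLOR_BGR2GRAY)
KT=np.array([510.5,56,80.]); M2=lambda a,o,r:px(P,KT+o*n+r*(xp*np.cos(a)+yp*np.sin(a))).round(0)
print(px(P,KT).round(),"expected ring",M2(.255,-29.5,22),M2(.255,-29.5,36),"knob",M2(.255,0,2),M2(.255,0,16))
k=M2(.255,0,9).astype(int); r=M2(.255,-29.5,29).astype(int)
for nm,c in(("knob",k),("ring",r)):
    print(nm)
    for y in range(c[1]-12,c[1]+13,2): print(y,c[0]-16,g[y,c[0]-16:c[0]+17].tolist())
E
```

```text
t 36.52 [483.   59.4 122.9] [-2.665 -0.303 -1.179] f [ 0.8 -0.  -0.8] op 0.599 g 0.0 j [ 0.04  0.35  2.35  3.86  0.14 -1.16]
wrist ring_mark 0.67 [557.5  62.1  73.1] [214. 188.]
wrist knob_mark 0.75 [526.5  63.7  90.3] [228. 205.]
wrist knob_top 0.59 [512.7  57.   79.6] [250. 207.]
wrist switch_tip 0.87 [489.1 -47.1  67.1] [342. 108.]
[253. 207.] expected ring [231. 191.] [217. 186.] knob [250. 207.] [234. 201.]
knob
192 226 [132, 144, 151, 175, 203, 170, 141, 109, 58, 12, 14, 36, 26, 28, 46, 46, 52, 51, 55, 56, 56, 50, 46, 61, 56, 51, 57, 55, 53, 49, 55, 55, 51]
194 226 [137, 136, 135, 139, 135, 143, 140, 57, 36, 23, 33, 42, 50, 54, 49, 56, 47, 55, 49, 49, 51, 55, 55, 54, 47, 55, 56, 53, 56, 51, 53, 42, 50]
196 226 [136, 136, 143, 140, 140, 138, 69, 23, 28, 35, 41, 55, 52, 53, 55, 52, 55, 58, 51, 53, 54, 54, 55, 57, 48, 50, 51, 48, 57, 55, 55, 45, 50]
198 226 [139, 136, 137, 141, 139, 68, 13, 19, 20, 35, 43, 51, 43, 45, 46, 46, 51, 50, 52, 48, 50, 51, 50, 52, 51, 54, 50, 51, 47, 51, 52, 46, 51]
200 226 [139, 138, 141, 143, 141, 67, 85, 212, 233, 207, 129, 86, 71, 47, 40, 43, 41, 50,
[... 2738 characters left out ...]
203, 170, 141, 109, 58, 12, 14, 36, 26, 28, 46]
194 208 [217, 218, 216, 127, 120, 129, 138, 138, 136, 140, 142, 141, 140, 140, 138, 135, 139, 138, 137, 136, 135, 139, 135, 143, 140, 57, 36, 23, 33, 42, 50, 54, 49]
196 208 [215, 212, 156, 106, 115, 125, 137, 139, 135, 136, 137, 135, 137, 138, 139, 137, 134, 138, 136, 136, 143, 140, 140, 138, 69, 23, 28, 35, 41, 55, 52, 53, 55]
198 208 [214, 228, 166, 127, 119, 125, 139, 139, 138, 135, 138, 141, 142, 142, 140, 140, 140, 136, 139, 136, 137, 141, 139, 68, 13, 19, 20, 35, 43, 51, 43, 45, 46]
200 208 [116, 140, 135, 98, 118, 118, 90, 84, 82, 75, 81, 97, 129, 86, 79, 92, 135, 138, 139, 138, 141, 143, 141, 67, 85, 212, 233, 207, 129, 86, 71, 47, 40]
```

```bash
python3 - <<'E'
from kin import *
import ang
from ang import line,n,xp,yp
P=env.read_camera("wrist"); g=cv2.cvtColor(P["color"],cv2.COLOR_BGR2GRAY).astype(int); KT=np.array([510.5,56,80.])
print("ring",line(P,g,KT,-29.5,(214,233,184,192),190)); print("knob",line(P,g,KT,0,(232,254,199,210),140))
O=KT-42*yp-42.5*n; W=lambda a,b,c:O+a*xp+b*yp+c*n
print("tip pred",W(-12,-68,32).round(1),"base",O.round(1))
s=env.state(); p0,q0=fk(s["joints"]); dp=s["eef_pos"]-p0; Q=panel_rot(36,0); j=s["joints"]
for a,c in((-43,80),(-43,15),(-4,15)): j,e=ikf(W(a,-68,c)-dp,Q,j); print(a,c,j.round(2),round(e,4))
plan([(W(-43,-68,85),Q,0,7),(W(-43,-68,15),Q,0,5),(W(-43,-68,15),Q,0,1)])
E
```

```text
ring (50, array([28.8,  7.7]), 'line deg cw', np.float64(-15.1), 'radial deg cw', np.float64(-14.9), 'axis miss', np.float64(0.1), 'sv', array([202.,  37.]))
knob (73, array([9.2, 2.9]), 'line deg cw', np.float64(-14.3), 'radial deg cw', np.float64(-17.3), 'axis miss', np.float64(-0.5), 'sv', array([367.,  66.]))
tip pred [491.1 -52.4  64.9] base [526.1  11.6  43.2]
-43 80 [-0.33  0.44  2.54  2.88  0.48 -1.5 ] 0.0
-43 15 [-0.31  0.64  2.51  2.96  0.63 -1.57] 0.0
-4 15 [-0.29  0.57  2.41  2.93  0.48 -1.52] 0.0
[[[0.039,0.054,0.003,0.002,0.003,-0.044,0.0],[0.031,0.059,0.003,0.002,0.003,-0.044,0.0],[0.023,0.063,0.003,0.002,0.003,-0.044,0.0],[0.014,0.065,0.003,0.002,0.003,-0.044,0.0],[0.004,0.067,0.003,0.001,0.003,-0.045,0.0]]]
[[[-0.005,0.066,0.002,0.002,0.003,-0.044,0.0],[-0.014,0.065,0.002,0.001,0.002,-0.045,0.0],[-0.006,0,0.056,0,0,0,0.0],[-0.006,0,0.056,0,0,0,0.0],[-0.006,0,0.056,0,0,0,0.0]]]
[[[-0.005,0,0.055,0,0,0,0.0],[-0.006,0,0.056,0,0,0,0.0],[0,0,0,0,0,0,0.0]]]
end [472.9 -50.   34.6] [ 3.141 -0.627 -0.13 ]
```

Emit:
drive_tool(rows=[[[0.039,0.054,0.003,0.002,0.003,-0.044,0],[0.031,0.059,0.003,0.002,0.003,-0.044,0],[0.023,0.063,0.003,0.002,0.003,-0.044,0],[0.014,0.065,0.003,0.002,0.003,-0.044,0],[0.004,0.067,0.003,0.001,0.003,-0.045,0]]])

```text
t: 37.45
eef_pos: [450.8, -15.9, 102.7]
tcp_rot: [-2.96, -0.586, -0.462]
ft_force: [0.6, -0.6, -0.3]
opening: 0.129
grip_force: 0.0
```

Emit:
drive_tool(rows=[[[-0.005,0.066,0.002,0.002,0.003,-0.044,0],[-0.014,0.065,0.002,0.001,0.002,-0.045,0],[0,0,0,0,0,0,0]]])

```text
t: 37.83
eef_pos: [437.8, -46.0, 95.1]
tcp_rot: [-3.141, -0.626, -0.134]
ft_force: [0.5, 0.5, 0.6]
opening: 0.004
grip_force: 0.0
```

```bash
python3 - <<'E'
from kin import *
from ang import n,xp,yp
st(); KT=np.array([510.5,56,80.]); O=KT-42*yp-42.5*n; W=lambda a,b,c:O+a*xp+b*yp+c*n; Q=panel_rot(36,0)
P=look("wrist",("switch_tip","knob_top"),"sw1.png"); g=cv2.cvtColor(P["color"],cv2.COLOR_BGR2GRAY)
s=env.state(); print("fingers",px(P,s["eef_pos"]+rot().apply([10,0,-5])),"tip pred",px(P,W(-12,-66,32)))
plan([(W(-43,-66,15),Q,0,6)])
u=px(P,W(-12,-66,32)).astype(int)
for r in range(u[1]-40,min(384,u[1]+44),4): print(r,''.join('#' if v<45 else('.' if v<120 else('o' if v<190 else '@')) for v in g[r,u[0]-70:u[0]+70:2]))
E
```

```text
t 37.83 [437.8 -46.   95.1] [-3.141 -0.626 -0.134] f [0.5 0.5 0.6] op 0.004 g 0.0 j [-0.33  0.42  2.54  2.88  0.45 -1.49]
wrist switch_tip 0.57 [488.3 -48.4  66.1] [247. 180.]
fingers [250.79400583 218.6337416 ] tip pred [249.13138855 176.41401382]
[[[-0.005,-0.001,0.047,0,0,0,0.0],[-0.005,-0.001,0.047,0,0,0,0.0],[-0.005,-0.001,0.046,0,0,0,0.0],[-0.005,-0.001,0.047,0,0,0,0.0],[-0.005,-0.001,0.046,0,0,0,0.0]]]
[[[-0.006,-0.001,0.047,0,0,-0.001,0.0]]]
end [473.2 -48.1  34.6] [ 3.141 -0.628 -0.129]
136 oooooooooooooooo@@@@@@@@@@@@@@oo@@@@@@@@@@@@@@@@@@@@@@@@@@@@@@ooo..o..
140 oooooooooooooooo@@@@@@@@@@@@@...............@@@@@@@@@@@@@@@@@@....o...
144 ooooooooooooooo@@@@@@@@@@@@@@...............@@@@@@@@@@@@@@@@@@........
148 ooooooooooooooo@@@@@@@@@@@@@@...............@@@@@@@@@@@@@@@@@@........
152 o#..oooooooooo@@@@@@@@@@@@@@@.......o.......@@@@@@@@@@@@@@@@@@........
156 ooooooooooooooo@@@@@@@@@@@@@@o...@@@@@@@....@@@@@@@@@@@@@@@@@@........
160 oooooooooooooo@@@@@@@@@@@@@@@o..@@@ooo@@@...@@@@@@@@@@@@@@@@@@........
164 oooooooooooooo@@@@@@@@@@@@@@@o...@.oooo@o...@@@@@@@@@@@@@@@@@@........
[... 275 characters left out ...]
@@@@@@@@@@@@@@@@.........
184 oooooooooooooooooooooo@@@@@@@@....#........@@@@@@@@@@@@@@@@@@.........
188 oooooooooooooooooooooo@@@@@@@@@@@@@@@@@@@@@@@@@@@@@@@@@@@@@@@.........
192 ooooooooooooooooooooo@@@@@@@@@@@@@@@@@@@@@@@@@@@@@@@@@@@@@@@@.........
196 oooooooooooooooooooo@@@@@@@@@@@@@@@@@@@@@@@@@@@@@@@@@@@@@@@@@o........
200 oooooooooooooooooooooo@ooo.oooooooo@@@@@@@@@@@@@@@@@@@@@@@@@o.........
204 ooooooooooooooooooooooooooooooooooo@@@@@@@@@@@@@@@@@@@@@@@@@o...o.....
208 oooooooooooooooooooooooooooooooooooooooooo..o...oooooooo..ooo..ooooo..
212 oooooooooooooooooooooooooooooooooooo.....oooooooooooooooooooo.....ooo.
216 ooooooooooooooooo.ooooooooooooooo...oo...oooooooooooooooooooo...ooo.oo
```

Emit:
drive_tool(rows=[[[-0.005,-0.001,0.047,0,0,0,0],[-0.005,-0.001,0.047,0,0,0,0],[-0.005,-0.001,0.046,0,0,0,0],[-0.005,-0.001,0.047,0,0,0,0],[-0.005,-0.001,0.046,0,0,0,0]]])

```text
t: 38.6
eef_pos: [467.6, -47.8, 44.2]
tcp_rot: [3.141, -0.627, -0.13]
ft_force: [0.5, -0.0, -0.3]
opening: 0.001
grip_force: 0.0
```

Emit:
drive_tool(rows=[[[-0.006,-0.001,0.04,0,0,0,0],[0,0,0,0,0,0,0]]])

```text
t: 38.85
eef_pos: [471.9, -48.2, 35.2]
tcp_rot: [3.141, -0.626, -0.13]
ft_force: [-0.2, 0.2, -0.3]
opening: 0.001
grip_force: 0.0
```

```bash
python3 - <<'E'
from kin import *
from ang import n,xp,yp
st(); KT=np.array([510.5,56,80.]); O=KT-42*yp-42.5*n; W=lambda a,b,c:O+a*xp+b*yp+c*n; Q=panel_rot(36,0)
e=env.state()["eef_pos"]-O; print("panel coords",e@xp,e@yp,e@n)
P=env.read_camera("wrist"); g=cv2.cvtColor(P["color"],cv2.COLOR_BGR2GRAY)
plan([(W(-12,-66,15),Q,0,4),(W(-5,-66,15),Q,0,2),(W(-5,-66,15),Q,0,1)])
u=px(P,W(-12,-66,32)).astype(int); print(u)
for r in range(u[1]-40,min(384,u[1]+50),4): print(r,''.join('#' if v<45 else('.' if v<120 else('o' if v<190 else '@')) for v in g[r,u[0]-70:u[0]+70:2]))
E
```

```text
t 38.85 [471.9 -48.2  35.2] [ 3.141 -0.626 -0.13 ] f [-0.2  0.2 -0.3] op 0.001 g 0.0 j [-0.3   0.63  2.51  2.97  0.62 -1.57]
panel coords -43.86600419065936 -66.32080845238316 16.147482963328297
[[[0.032,0,0.005,0,0,0,0.0],[0.031,0,0.005,0,0,0,0.0],[0.032,-0.001,0.005,0,0,0,0.0],[0.031,0,0.004,0,0.001,0,0.0],[0.014,0,0.002,0,0,0,0.0]]]
[[[0.014,0,0.001,0,0,0,0.0],[0,0,0,0,0,0,0.0]]]
end [505.8 -52.3  53.8] [ 3.141 -0.63  -0.13 ]
[251 186]
146 ooooooooooooooooooooooooooo.##.................@@@@@@@@@@@@@@@@@@@@@@@
150 ooooooooooooooooooooooooooo.###................@@@@@@@@@@@@@@@@@@@@@@@
154 ooooooooooooooooooooooooooo.##....@@@@@@o......@@@@@@@@@@@@@@@@@@@@@@@
158 ooooooooooooooooooooooooooo.##..@@@@@@@@@@.....@@@@@@@@@@@@@@@@@@@@@@@
162 ooooooooooooooooooooooooooo.#..o@@@ooooo@@@....@@@@@@@@@@@@@@@@@@@@@@@
166 ooooooooooooooooooooooooooo....o@@.ooooo@@@....@@@@@@@@@@@@@@@@@@@@@@@
170 ooooooooooooooooooooooooooo.#...@o.ooooo@@.....@@@@@@@@@@@@@@@@@@@@@@@
174 ooooooooooooooooooooooooooo.#....#.ooooo.......@@@@@@@@@@@@@@@@@@@@@@@
178 ooooooooooooooooooooooooooo.#...##.ooooo.......@@@@@@
[... 367 characters left out ...]
@@@@@@@@@@@@@@@@@@@@@@@@@
202 ooooooooooooooooooooooooooooooooooooo.o@@@@@@@@@@@@@@@@@@@@@@@@@@@@@@@
206 ooooooooooooooooooooooooooooooooooooooooo@@@@@@@@@@@@@@@@@@@@@@@@@@@@@
210 ooooooooooooooooooooooooooooooooooooooo..o@@@@@@@@@@@@@@@@@@@@@@@@@@@@
214 oooooooooooooooooooooooooooooooooooooooooo@@@@@@ooooooo..o@@@@@@@@@ooo
218 oooooooooooooooooooooooooooooooo.##...##oooooooooooooooooooooo.ooooooo
222 ooooooooooooooooooooooooooooooo#####.####.ooooooooooo.o..oooooooooooo.
226 oooooooooooooooooooooooooooooo######.#####.oooooo@@@@@@@ooooooooooooo.
230 ooooooooooooooooooooooooooooo#######.######.ooooooooooooooooooooooooo.
234 ####################################.#################################
```

Emit:
drive_tool(rows=[[[0.032,0,0.005,0,0,0,0],[0.031,0,0.005,0,0,0,0],[0.032,-0.001,0.005,0,0,0,0],[0.031,0,0.004,0,0,0,0],[0.014,0,0.002,0,0,0,0]]])

```text
t: 39.52
eef_pos: [503.3, -52.1, 52.7]
tcp_rot: [3.141, -0.628, -0.13]
ft_force: [-6.2, -0.6, -2.5]
opening: 0.007
grip_force: 3.4
```

Emit:
drive_tool(rows=[[[0.014,0,0.001,0,0,0,0],[0,0,0,0,0,0,0]]])

```text
t: 39.78
eef_pos: [503.8, -52.0, 53.0]
tcp_rot: [3.141, -0.622, -0.131]
ft_force: [-10.1, -0.8, -3.1]
opening: 0.004
grip_force: 4.9
```

```bash
python3 - <<'E'
from kin import *
from ang import n,xp,yp
st(); KT=np.array([510.5,56,80.]); O=KT-42*yp-42.5*n; W=lambda a,b,c:O+a*xp+b*yp+c*n
e=env.state()["eef_pos"]-O; print("panel coords",e@xp,e@yp,e@n)
P=env.read_camera("wrist"); g=cv2.cvtColor(P["color"],cv2.COLOR_BGR2GRAY)
print("on",px(P,W(12,-66,32)),"off",px(P,W(-12,-66,32)),"0.75:",px(P,W(8.3,-66,33.7)))
u=px(P,W(12,-66,32)).astype(int)
for r in range(u[1]-30,min(384,u[1]+60),4): print(r,''.join('#' if v<45 else('.' if v<120 else('o' if v<190 else '@')) for v in g[r,u[0]-60:u[0]+60:2]))
E
```

```text
t 39.77 [503.8 -52.   53. ] [ 3.141 -0.622 -0.131] f [-10.1  -0.8  -3.1] op 0.004 g 4.9 j [-0.28  0.57  2.41  2.94  0.46 -1.52]
panel coords -7.148130510136678 -66.00740491069757 15.447031074802418
on [252.45256949 208.14168831] off [252.52288173 247.11929398] 0.75: [252.46485089 214.92145893]
178 ooooooooooooooooooo@@@@@@@@@@@@@@@@@@@@@@@@@@@@@@@@@@@@@@@@@
182 ooooooooooooooooooo@@@@@@@@@@@@@@@@@@@@@@@@@@@@@@@@@@@@@@@@@
186 ooooooooooooooooooo@@@@.#.##.............@@@@@@@@@@@@@@@@@@@
190 oooooooooooooooooo@@@@.#..................@@@@@@@@@@@@@@@@@@
194 oooooooooooooooooo@@@@.#..................@@@@@@@@@@@@@@@@@@
198 ooooooooooooooooo@@@@@....#####..........o@@@@@@@@@@@@@@@@@@
202 ooooooooooooooooo@@@@@.#####oooooooo.....o@@@@@@@@@@@@@@@@@@
206 ooooooooooooooooo@oooo.####.oo@@@@@oo....o@@@@@@@@@@@@@@@@@@
210 oooooooooooooooooooooo.####...oooo.......o@@@@@@@@@@@@@@@@@@
214 oooooooooooooooooooooo.###.o.........#....o...o..o@@@@@@oooo
218 oooooooooooo.ooooooooo.###o##......o..###oooo..oooooooooo..o
222 oooooooooooooooooooooo.############.o.###ooo.o....oooooooooo
226 oooooooooooooooooooooo.#######.##########oo@@@@@oooooooooooo
230 oooooooooooooooooooooo.##################ooooooooooooo.ooooo
234 ############################################################
238 ##############################################.#########.#.#
242 ########################################################.###
246 ############################..##..############.#############
250 ###########################....#..##########################
254 ###########################....#..##########################
258 ...##.#####..####..##.#..#..o......#....#.##.#.#..#.#..##...
262 .#######.############.##.#........##.#####.####.###.##.####.
266 ######.####################.......##########################
```

Emit:
drive_tool(rows=[[[-0.03,0,0,0,0,0,0],[-0.05,0,-0.04,0,0,0,0],[-0.02,0,-0.12,0,0,0,0],[0,0,-0.12,0,0,0,0],[0,0,0,0,0,0,0]]])

```text
t: 40.45
eef_pos: [445.3, -44.5, 97.6]
tcp_rot: [3.14, -0.631, -0.129]
ft_force: [0.9, -0.2, -0.0]
opening: 0.002
grip_force: 0.0
```

```bash
python3 - <<'E'
from ang import *
st(); KT=np.array([510.5,56,80.]); O=KT-42*yp-42.5*n; W=lambda a,b,c:O+a*xp+b*yp+c*n
P=look("wrist",("switch_tip","ring_mark","knob_mark","knob_top"),"fin.png")
print("on",px(P,W(12,-66,32)),"off",px(P,W(-12,-66,32)))
g=cv2.cvtColor(P["color"],cv2.COLOR_BGR2GRAY).astype(int)
M2=lambda a,o,r:px(P,KT+o*n+r*(xp*np.cos(a)+yp*np.sin(a)))
for nm,o,rr,th in(("knob",0,(3,15),140),("ring",-29.5,(22,35),190)):
    c=np.array([M2(.255,o,r) for r in rr]); lo=c.min(0).astype(int)-4; hi=c.max(0).astype(int)+5
    try: print(nm,c.round(0).tolist(),line(P,g,KT,o,(lo[0],hi[0],lo[1],hi[1]),th))
    except Exception as e: print(nm,e)
for c in("side","scene"): look(c,("mug_mouth","mug","lid","lid_knob","switch_tip","jar_tall","jar_square"))
E
```

```text
t 40.45 [445.3 -44.5  97.6] [ 3.14  -0.631 -0.129] f [ 0.9 -0.2 -0. ] op 0.002 g 0.0 j [-0.32  0.42  2.53  2.88  0.44 -1.49]
wrist switch_tip 0.5 [513.5 -49.9  76.3] [248. 156.]
wrist ring_mark 0.72 [557.6  60.3  73. ] [115. 128.]
wrist ring_mark 0.26 [512.4  54.3  80.1] [116. 170.]
wrist knob_mark 0.86 [523.9  58.9  87.5] [107. 153.]
wrist knob_mark 0.52 [511.6  55.4  79.6] [115. 171.]
wrist knob_top 0.72 [511.2  55.6  78.6] [115. 173.]
on [252.24326543 156.68069495] off [252.2693088  186.05100036]
knob [[113.0, 169.0], [108.0, 154.0]] (66, array([9.2, 2.9]), 'line deg cw', np.float64(-14.3), 'radial deg cw', np.float64(-17.8), 'axis miss', np.float64(-0.6), 'sv', array([151.,  22.]))
ring matmul: Input operand 1 has a mismatch in its core dimension 0, with gufunc signature (n?,k),(k,m?)->(n?,m?) (size 3 is different from 0)
side mug_mouth 0.55 [659.7  -7.7 174.8] [299. 157.]
side mug 0.74 [641.2  11.   80.6] [289. 185.]
side mug 0.74 [658.2  -8.6 175.4] [299. 157.]
side lid 0.95 [ 364.3 -282.3    1.4] [241. 283.]
side lid 0.8 [659.2  -6.8 169.9] [298. 158.]
side lid_knob 0.9 [ 364.9 -286.1   40.8] [241. 269.]
side lid_knob 0.78 [382.4 209.6  37.4] [192. 189.]
side switch_tip 0.47 [512.3 -53.4  76.6] [260. 201.]
side jar_tall 0.64 [ 6.199e+02 -2.256e+02  1.000e-01] [325. 246.]
side jar_square 0.52 [615.1 229.5   2.5] [254. 186.]
scene mug_mouth 0.81 [657.6  -5.  180.7] [285. 153.]
scene lid 0.7 [ 362.7 -282.7   -2.9] [308. 305.]
scene lid 0.65 [383.6 211.4   4.2] [179. 214.]
scene lid_knob 0.89 [654.3 -15.2 215.2] [288. 147.]
scene lid_knob 0.78 [382.9 214.6  45.1] [176. 206.]
scene switch_tip 0.56 [509.9 -51.1  79.9] [269. 212.]
scene switch_tip 0.16 [511.3  53.9  82.3] [241. 195.]
scene jar_tall 0.97 [ 613.7 -233.6    1.2] [336. 233.]
scene jar_square 0.59 [619.9 229.7   2.1] [221. 169.]
```

```bash
python3 - <<'E'
from kin import *
s=env.state(); E=s["eef_pos"]; Q=panel_rot(36,0); p0,_=fk(s["joints"]); dp=E-p0
for G,t in(([480,-30,260],36),([520,-20,290],36)):
    j,e=ikf(np.array(G)-dp,panel_rot(t,0),s["joints"]); P={"camera_matrix":np.array([[286.3,0,252.4],[0,286.3,193.5],[0,0,1]]),"pose":wpose(G,panel_rot(t,0))}
    print(G,j.round(2),round(e,4),[px(P,[657+a,-7+b,c]).round(0).tolist() for a,b,c in((0,0,211),(46,0,177),(-46,0,177),(0,46,177),(0,-46,177),(0,0,81))])
plan([([500,-25,280],Q,0,5),([500,-25,280],Q,0,1)])
E
```

```text
[480, -30, 260] [-0.24  0.03  2.23  3.38 -0.26 -1.89] 0.0 [[209.0, 78.0], [210.0, 69.0], [217.0, 134.0], [173.0, 104.0], [253.0, 96.0], [222.0, 144.0]]
[520, -20, 290] [-0.18  0.05  2.11  3.23 -0.35 -1.69] 0.0 [[225.0, 126.0], [224.0, 111.0], [231.0, 177.0], [189.0, 147.0], [265.0, 139.0], [233.0, 177.0]]
[[[0.12,-0.021,-0.095,0,0,0,0.0],[0.12,-0.021,-0.095,0,0,0,0.0],[0.12,-0.021,-0.094,0,0,0,0.0],[0.12,-0.021,-0.095,0,0,0,0.0],[0.12,-0.021,-0.094,0,0,0,0.0]]]
[[[0,0,0,0,0,0,0.0]]]
end [500.1 -25.1 280. ] [ 3.141 -0.628 -0.13 ]
```

```bash
python3 - <<'E'
from kin import *
s=env.state(); E=s["eef_pos"]; p0,_=fk(s["joints"]); dp=E-p0
for G,t in((E,36),(E,50),([450,-40,140],50),([470,-35,180],55),([500,-30,200],60),([500,-30,230],65)):
    j,e=ikf(np.array(G)-dp,panel_rot(t,0),s["joints"]); P={"camera_matrix":np.array([[286.3,0,252.4],[0,286.3,193.5],[0,0,1]]),"pose":wpose(G,panel_rot(t,0))}
    print(np.round(G),t,j.round(2),round(e,4),P["pose"][:3,3].round(0),[px(P,[657+a,-7+b,c]).round(0).tolist() for a,b,c in((0,0,211),(46,0,177),(-46,0,177),(0,46,177),(0,-46,177),(0,0,81))])
E
```

```text
[445. -44.  96.] 36 [-0.32  0.42  2.53  2.88  0.44 -1.49] 0.0 [398. -38. 280.] [[136.0, -190.0], [155.0, -142.0], [156.0, -65.0], [84.0, -102.0], [225.0, -112.0], [187.0, 26.0]]
[445. -44.  96.] 50 [-0.36  0.66  2.71  2.94  1.09 -1.63] 0.0 [355. -32. 263.] [[167.0, -89.0], [178.0, -50.0], [175.0, -11.0], [121.0, -30.0], [231.0, -35.0], [195.0, 72.0]]
[450 -40 140] 50 [-0.33  0.43  2.65  2.93  0.81 -1.55] 0.0 [360. -28. 307.] [[184.0, -17.0], [191.0, 4.0], [191.0, 49.0], [142.0, 27.0], [239.0, 22.0], [205.0, 107.0]]
[470 -35 180] 55 [-0.3   0.34  2.61  2.94  0.77 -1.52] 0.0 [366. -21. 338.] [[200.0, 56.0], [204.0, 68.0], [206.0, 113.0], [161.0, 91.0], [247.0, 85.0], [214.0, 155.0]]
[500 -30 200] 60 [-0.25  0.35  2.57  3.    0.83 -1.53] 0.0 [383. -14. 349.] [[210.0, 102.0], [212.0, 111.0], [215.0, 157.0], [171.0, 135.0], [255.0, 129.0], [220.0, 194.0]]
[500 -30 230] 65 [-0.26  0.31  2.58  2.99  0.89 -1.53] 0.0 [370. -12. 368.] [[214.0, 140.0], [215.0, 146.0], [218.0, 189.0], [177.0, 168.0], [255.0, 162.0], [222.0, 222.0]]
```

```bash
python3 - <<'E'
from kin import *
plan([([495,-30,205],panel_rot(60,0),0,5)])
E
```

```text
[[[0.082,-0.017,-0.048,0,0.027,0,0.0],[0.086,-0.016,-0.041,0,0.027,0,0.0],[0.089,-0.017,-0.034,0,0.026,0,0.0],[0.091,-0.016,-0.026,0,0.027,0,0.0],[0.093,-0.017,-0.018,0,0.026,0,0.0]]]
end [495.1 -30.  205. ] [ 3.14  -1.046 -0.129]
```

Emit:
drive_tool(rows=[[[0.082,-0.017,-0.048,0,0.027,0,0],[0.086,-0.016,-0.041,0,0.027,0,0],[0.089,-0.017,-0.034,0,0.026,0,0],[0.091,-0.016,-0.026,0,0.027,0,0],[0.093,-0.017,-0.018,0,0.026,0,0]]])

```text
t: 42.12
eef_pos: [495.3, -29.9, 205.8]
tcp_rot: [3.14, -1.048, -0.129]
ft_force: [-0.0, -0.2, 0.2]
opening: 0.006
grip_force: 0.0
```

Emit:
drive_tool(rows=[[[0,0,0,0,0,0,0]]])

```text
t: 42.25
eef_pos: [495.0, -29.7, 205.1]
tcp_rot: [3.14, -1.046, -0.129]
ft_force: [0.3, 1.0, -0.3]
opening: 0.004
grip_force: 0.0
```

```bash
python3 - <<'E'
from h import *
st(); P=look("wrist",("mug_mouth","mug","lid","lid_knob"),"lidchk.png"); g=cv2.cvtColor(P["color"],cv2.COLOR_BGR2GRAY)
f=lambda c,r,z:[px(P,[c[0]+r*np.cos(a),c[1]+r*np.sin(a),z]).round(0).astype(int).tolist() for a in np.arange(0,6.2,np.pi/4)]
c=(657,-7); print("brim176",f(c,46.5,177)); print("knob",px(P,[657,-7,211]),"top",px(P,[657,-7,218]))
for r in range(70,250,4): print(r,''.join('#' if v<60 else('.' if v<120 else('o' if v<175 else('O' if v<215 else '@'))) for v in g[r,150:290:1]))
E
```

```text
t 42.25 [495.  -29.7 205.1] [ 3.14  -1.046 -0.129] f [ 0.3  1.  -0.3] op 0.004 g 0.0 j [-0.25  0.32  2.56  2.99  0.79 -1.53]
wrist mug 0.91 [647.2   6.5  80.4] [210. 202.]
wrist lid 0.97 [657.7 -10.3 175.2] [216. 135.]
wrist lid 0.35 [ 6.180e+02 -2.318e+02 -6.000e-01] [373. 237.]
wrist lid_knob 0.74 [655.5 -10.5 215.2] [213. 103.]
brim176 [[212, 114], [185, 121], [171, 138], [182, 154], [215, 160], [246, 150], [255, 132], [240, 118]]
knob [210.14831509 106.30264038] top [209.43236311  99.92662451]
70 ..........#...##...................................#...##.............................##...........................oo.....ooooooOOOOOOOOOOOO
74 ..........o............................#..........oo..ooo............................##.........................oo.....##..ooooooo..........
78 ..................##.##.#..######.......###.oooooooo.ooooo.oooooo...................###..............................ooooooooooooo..........
82 .#........#.....###.#.....oo........................................ooo............##...............................ooooooooooooooooooooo...
86 ..##........o.o...
[... 5219 characters left out ...]
@@@@@@@@@@@@@@@@ooooOOOOOOOOOo..#############################..ooO@O.#############..#############o@@@@@@@@@@@@@@@@@@@@@@
234 @@@@@@@@@@@@@@@@@@@@@@@@@@@o##########################################################################..####################################
238 @@@@@@@@@@@@@@@@@@@@@@@@@.############################################################################..####################################
242 @@@@@@@@@@@@@@@@@@@@@@o###############################################################################..####################################
246 OOOOOOOOOOOOOOOOOOo.#############################################################################ooo.#..##oo.###############################
```

```bash
python3 - <<'E'
from h import *
P=env.read_camera("wrist")
d=np.array([P["pose"][0,3]-657,P["pose"][1,3]+7]); d/=np.linalg.norm(d)
print("cam dir",d)
for nm,r,z in(("foot",32.5,81),("foot30",30,81),("brim bottom",46.5,176),("brim 180",46.5,180),("brim 184",46.5,184),("rim",44,176)):
    print(nm,px(P,[657+r*d[0],-7+r*d[1],z]).round(1))
# plate front edge (r 63, z 81) and bright steel line
print("plate edge",px(P,[655.5+63*d[0],-8+63*d[1],81]).round(1),px(P,[655.5+63*d[0],-8+63*d[1],75]).round(1))
g=cv2.cvtColor(P["color"],cv2.COLOR_BGR2GRAY)
for c in(205,217,230): print(c,g[90:236:2,c].tolist())
E
```

```text
cam dir [-0.9995794  -0.02900056]
foot [221.8 212.6]
foot30 [221.6 211.2]
brim bottom [215.8 160.1]
brim 180 [215.4 157. ]
brim 184 [215.1 153.7]
rim [215.6 158.6]
plate edge [224.8 232.4] [225.2 235.5]
205 [113, 132, 99, 116, 218, 223, 226, 173, 145, 132, 151, 165, 158, 175, 234, 232, 232, 232, 234, 233, 231, 231, 233, 233, 233, 233, 232, 231, 231, 234, 214, 179, 157, 119, 224, 169, 133, 138, 141, 134, 137, 136, 135, 131, 138, 130, 132, 131, 129, 129, 132, 129, 132, 126, 125, 121, 120, 117, 123, 97, 42, 43, 35, 43, 49, 39, 53, 81, 36, 41, 24, 38, 34]
217 [101, 104, 95, 235, 232, 228, 231, 231, 157, 155, 140, 91, 101, 107, 237, 233, 234, 233, 233, 233, 235, 236, 222, 124, 127, 148, 147, 144, 186, 236, 216, 186, 162, 133, 173, 155, 105, 144, 142, 140, 140, 141, 144, 143, 141, 142, 135, 140, 142, 137, 143, 137, 137, 137, 132, 135, 136, 134, 131, 131, 133, 45, 40, 48, 43, 39, 39, 73, 54, 40, 43, 35, 34]
230 [108, 106, 106, 105, 110, 98, 112, 152, 226, 190, 229, 228, 232, 232, 232, 231, 232, 234, 233, 233, 240, 127, 96, 124, 117, 115, 195, 234, 234, 216, 182, 166, 127, 185, 132, 140, 142, 141, 138, 140, 139, 139, 140, 138, 141, 136, 143, 137, 137, 138, 136, 139, 138, 137, 138, 136, 137, 135, 139, 140, 60, 37, 46, 37, 32, 37, 73, 74, 41, 44, 91, 62, 34]
```

```bash
python3 - <<'E'
from h import *
g=cv2.cvtColor(cv2.imread("pics/lid.png"),cv2.COLOR_BGR2GRAY)
print("near edge",g[138:165,245].tolist(),g[138:165,252].tolist())
print("left",g[181,212:240].tolist()); print("right",g[181,265:295].tolist())
P=env.read_camera("wrist"); h=cv2.cvtColor(P["color"],cv2.COLOR_BGR2GRAY)
print("now")
for c in(185,195,205,215,225,235,245): print(c,h[140:176,c].tolist())
print("left",[(r,h[r,164:184].tolist()) for r in(122,126,130,134,138)])
# scene/side profiles for brown lid lip in wrist view not available
w1=cv2.cvtColor(cv2.imread("pics/m1wrist.png"),cv2.COLOR_BGR2GRAY)
E
```

```text
near edge [168, 170, 171, 172, 173, 176, 178, 183, 188, 195, 205, 252, 248, 247, 248, 254, 216, 173, 168, 169, 165, 152, 146, 160, 242, 254, 249] [170, 177, 170, 168, 165, 156, 156, 153, 173, 246, 251, 248, 247, 249, 254, 183, 138, 145, 159, 211, 242, 224, 177, 145, 140, 141, 180]
left [174, 174, 173, 165, 156, 151, 158, 233, 252, 248, 247, 247, 247, 247, 247, 247, 247, 247, 247, 247, 247, 247, 247, 247, 247, 247, 247, 247]
right [247, 247, 247, 247, 247, 247, 247, 247, 248, 250, 250, 191, 146, 143, 142, 148, 146, 184, 252, 253, 251, 182, 171, 164, 170, 169, 158, 150, 142, 125]
now
185 [232, 232, 232, 233, 224, 189, 184, 171, 157, 139, 115, 104, 142, 245, 237, 126, 102, 121, 188, 238, 240, 233, 140, 193, 172, 142, 110, 89, 98, 94, 97, 108, 128, 139, 158, 159]
195 [233, 232, 233, 233, 232, 232, 234, 234, 220, 194, 181, 174, 162, 137, 121, 103, 134, 244, 230, 125, 122, 127, 129, 132, 129, 125, 126, 128, 130, 123, 129, 122, 124, 122, 122, 123]
205 [232, 232, 233, 233, 231, 232, 232, 233, 234, 235, 222, 185, 186, 175, 159, 142, 124, 105, 176, 247, 184, 133, 134, 134, 137, 139, 136, 135, 
[... 599 characters left out ...]
224, 229, 202, 182, 174, 160, 145, 126, 107, 163, 138, 121, 108, 124, 130, 125, 127, 129, 128, 132, 131, 125, 126, 130, 127, 128, 127, 129, 128, 127, 129, 122, 126, 125, 126, 124]
left [(122, [179, 177, 161, 159, 137, 137, 138, 126, 143, 237, 236, 233, 229, 196, 160, 149, 147, 153, 152, 136]), (126, [65, 71, 65, 69, 68, 65, 60, 118, 244, 237, 232, 233, 226, 174, 127, 104, 105, 106, 107, 105]), (130, [72, 68, 66, 68, 70, 66, 73, 146, 205, 235, 234, 212, 135, 101, 102, 102, 107, 145, 228, 237]), (134, [68, 68, 69, 69, 68, 64, 66, 105, 156, 181, 220, 223, 231, 235, 237, 231, 232, 231, 232, 232]), (138, [66, 67, 65, 69, 65, 65, 64, 69, 82, 140, 164, 169, 194, 229, 234, 233, 231, 234, 231, 232])]
```

```bash
python3 - <<'E'
from h import *
from scipy.optimize import least_squares
P=env.read_camera("wrist"); h=cv2.cvtColor(P["color"],cv2.COLOR_BGR2GRAY).astype(float)
cols=np.arange(178,252,3); A=[];B=[]
for c in cols:
    seg=h[143:166,c]; k=int(np.argmax(seg*(np.arange(23)>3)*(np.r_[0,np.diff(seg)]>15))) # bright line after a rise
    mn=k-1-int(np.argmin(seg[max(0,k-4):k][::-1])); 
    if seg[k]>150: A.append((c,143+k)); B.append((c,143+mn+.5))
A=np.array(A,float);B=np.array(B,float); print(A.tolist())
L=[]
for r in range(128,140,2):
    row=h[r,150:200]; i=np.argmax(row>125); L.append((150+i-.5,r))
Rr=[]
for r in range(122,134,2):
    row=h[r,230:275]; i=np.nonzero(row>150)[0].max(); Rr.append((230+i+.5,r))
print("L",L,"R",Rr)
def fit(pts,r,tilt):
    def curve(x):
        a=np.linspace(0,2*np.pi,721); t=x[3:] if tilt else (0,0)
        q=np.c_[r*np.cos(a),r*np.sin(a),t[0]*r*np.cos(a)+t[1]*r*np.sin(a)]+x[:3]
        c=(q-P["pose"][:3,3])@P["pose"][:3,:3]; K=P["camera_matrix"]; return np.c_[K[0,2]+K[0,0]*c[:,0]/-c[:,2],K[1,2]+K[1,1]*-c[:,1]/-c[:,2]]
    def res(x):
        C=curve(x); return np.array([np.sqrt(((C-p)**2).sum(1).min()) for p in pts])
    g=least_squares(res,[657,-7,178]+([0,0] if tilt else []),diff_step=1e-4,loss='soft_l1'); return g.x.round(3),np.sqrt((g.fun**2).mean()).round(2)
for r in(44,46.5): print("bright r",r,fit(A,r,False))
for r in(46.5,): print("brim low r",r,fit(B,r,False),fit(np.r_[B,L[2:],Rr[2:]],r,False),fit(np.r_[B,L[2:],Rr[2:]],r,True))
E
```

```text
[[178.0, 153.0], [181.0, 156.0], [184.0, 153.0], [187.0, 154.0], [190.0, 155.0], [193.0, 157.0], [196.0, 158.0], [199.0, 158.0], [202.0, 159.0], [205.0, 159.0], [208.0, 159.0], [211.0, 159.0], [214.0, 159.0], [217.0, 159.0], [220.0, 159.0], [223.0, 158.0], [226.0, 158.0], [229.0, 157.0], [232.0, 156.0], [235.0, 155.0], [238.0, 154.0], [241.0, 152.0], [250.0, 165.0]]
L [(np.float64(170.5), 128), (np.float64(170.5), 130), (np.float64(170.5), 132), (np.float64(171.5), 134), (np.float64(171.5), 136), (np.float64(172.5), 138)] R [(np.float64(254.5), 122), (np.float64(254.5), 124), (np.float64(255.5), 126), (np.float64(255.5), 128), (np.float64(255.5), 130), (np.float64(255.5), 132)]
bright r 44 (array([613.85 , -10.474, 209.014]), np.float64(3.15))
bright r 46.5 (array([633.746,  -9.994, 195.634]), np.float64(3.19))
brim low r 46.5 (array([625.274, -11.736, 203.654]), np.float64(3.01)) (array([655.757,  -8.996, 180.35 ]), np.float64(2.88)) (array([ 6.57448e+02, -8.84200e+00,  1.80647e+02,  3.70000e-02,
        2.70000e-02]), np.float64(2.84))
```

```bash
python3 - <<'E'
from h import *
P=env.read_camera("wrist"); h=cv2.cvtColor(P["color"],cv2.COLOR_BGR2GRAY)
A=np.array([[187,154],[190,155],[193,157],[196,158],[202,159],[208,159],[214,159],[220,159],[226,158],[229,157],[232,156],[235,155],[238,154],[241,152]],float)
from scipy.optimize import least_squares
def zof(c,p,r):
    # z at which the near side of circle (c,r) passes through pixel p
    best=None
    for z in np.arange(165,195,.25):
        Q=bp(P,p,z); e=np.hypot(Q[0]-c[0],Q[1]-c[1])-r
        if Q[0]<c[0]+5 and (best is None or abs(e)<best[0]): best=(abs(e),z)
    return best[1]
for c in((657,-7),(656,-8.5),(658,-9)):
    for r in(43,44,46.5): print(c,r,[zof(c,p,r) for p in A])
    print("brim low",[zof(c,p-[0,1.8],46.5) for p in A])
# foot check
for c in(212,217,222,227):
    col=h[200:222,c].astype(int); k=np.argmin(np.diff(col)); print("foot",c,200+k+.5,[round(zof.__call__((657,-7),(c,200+k+.5),r),1) if 0 else bp(P,(c,200+k+.5),81).round(1).tolist() for r in(32.5,)])
E
```

```text
(657, -7) 43 [np.float64(176.75), np.float64(177.0), np.float64(175.5), np.float64(175.25), np.float64(175.0), np.float64(175.5), np.float64(175.25), np.float64(174.25), np.float64(174.0), np.float64(174.25), np.float64(174.25), np.float64(174.0), np.float64(173.25), np.float64(173.5)]
(657, -7) 44 [np.float64(177.75), np.float64(178.0), np.float64(176.5), np.float64(176.0), np.float64(176.0), np.float64(176.25), np.float64(176.0), np.float64(175.25), np.float64(174.75), np.float64(175.0), np.float64(175.0), np.float64(174.75), np.float64(174.25), np.float64(174.5)]
(657, -7) 46.5 [np.float64(180.5), np.float64(180.25), np.float64(178.75), np.float64(178.25), np.float64(178.0), np.float64(178.25), np.float64(178.0), np.float64(177.0), np.float64(176.75), np.float64(177.0), np.float64(177.25), np.float64(177.0), np.float64(176.5), np.float64(177.0)]
brim low [np.float64(182.75), np.float64(182.75), np.float64(181.0), np.float64(180.5), np.float64(180.25), np.float64(180.5), np.float64(180.25), np.float64(179.25), np.float64(179.0), np.float64(179.25), np.float64(179.25), np.float64(17
[... 1790 characters left out ...]
float64(178.25), np.float64(178.5), np.float64(177.0), np.float64(176.75), np.float64(176.75), np.float64(177.25), np.float64(177.25), np.float64(176.5), np.float64(176.5), np.float64(176.75), np.float64(177.0), np.float64(177.0), np.float64(176.75), np.float64(177.5)]
brim low [np.float64(180.75), np.float64(181.0), np.float64(179.5), np.float64(179.0), np.float64(179.0), np.float64(179.5), np.float64(179.25), np.float64(178.75), np.float64(178.75), np.float64(179.0), np.float64(179.25), np.float64(179.25), np.float64(179.0), np.float64(179.75)]
foot 212 210.5 [[630.1, 4.3, 81.0]]
foot 217 211.5 [[627.6, -2.0, 81.0]]
foot 222 211.5 [[626.8, -8.3, 81.0]]
foot 227 210.5 [[627.6, -14.8, 81.0]]
```

```bash
python3 -c "
from h import *
st(); print(env.job_done())"
```

```text
t 42.7 [495.1 -30.1 204.7] [ 3.141 -1.045 -0.129] f [-0.1 -0.6  0.2] op 0.004 g 0.0 j [-0.25  0.32  2.56  2.99  0.79 -1.53]
the job is handed in; nothing more can be done
None
```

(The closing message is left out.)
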